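# Fill the order bin with soft copper bends

## Robot

A 6-joint arm with a two-finger parallel gripper is mounted at the origin on the work surface. World frame = base frame: x ahead of the robot, y to its left, z up, the work surface at z = 0. Lengths are in m, angles in degrees, forces in N, time in s.
With the tool pointing down it reaches from about 0.35 to 0.875 m from the base axis. Payload 4.2 kg.
Tool frame: the origin (TCP) lies between the finger pads; the fingertips stand 8 mm ahead of it and the grasp point (between the pads) lies 11 mm behind it; x points along the fingers, y is the direction in which the jaws open and shut, and the axes are right-handed (so a half turn about x gives the same grasp; the last joint's range is limited). The gripper opens to 87 mm and grips with 3 to 60 N. Pads are 19 mm wide; open, the fingers measure 117 mm over their backs; the gripper's body (75 mm by 190 mm) begins 51 mm behind the grasp point.
Start: joints at [-52.219, 22.042, 0.453, 0, -68.411, -14.817], TCP at [0.244, -0.575, 0.231] pointing down, gripper open.
Joint ranges: [-179.83, 179.83], [-69.29, 118.12], [-61.27, 80.66], [-181.25, 117.63], [-171.15, -9.14], [-177.46, 177.46]. Speed limits (degrees/s): [159.86, 159.86, 180, 180, 180, 180].

## Interface

Orientations are given as a 3x3 rotation matrix whose columns are the frame's x, y, z axes.
In Python, from station import r gives the robot as it stands. The module is installed in compiled form; this text tells all that it offers.
- The arm moves only by the tool move_arm, never from a script. Its argument "increments" is one flat list of numbers, 7 for each row, row after row: the turn, a rotation vector about the tool's x, y, z in degrees, then the shift along the tool's x, y, z in m, then the finger opening in m, from 0 to 0.087. A call has 1 to 12 rows; each row is the pose to reach, as a shift and turn from the pose commanded when the call began, along the tool's axes at that moment; what a row does not reach only later rows make up. A row lasts 1/12 s, in which the tool goes at most 41.7 mm and 7.16 degrees, less where a joint would pass 70% of its speed; a pose out of reach is approached as far as the arm can. A call with a gripper value outside its range is refused whole. The fingers move at their own pace and stop on an object; the grip force is fixed at half the most. Time passes only in rows, so rows that repeat a pose let the fingers close. It gives the time, the measured TCP pose, the force and the opening at its end, in the units of the state.
- r.sense(): the state, without advancing time (a new reading comes with each control period).
- r.capture(name): name is "side" or "top" or "wrist"; returns the picture (400x640x3 uint8, red, green, blue); there is no depth.
- r.calibration(name): a dict with "fx", "fy", "cx", "cy" (pixels), "rvec" (rotation vector, rad) and "tvec" (3), from world to camera coordinates, as OpenCV has them; the wrist camera has in their place "tool_from_camera" (4x4, takes a point from camera to tool coordinates, whose origin is the TCP and whose axes are the tool frame's). Camera axes: x right, y down, z forward; pixel columns grow to the right and rows downward; lengths in m; the calibration is good to about 2 mm. A picture is of the moment at which its call begins: read the wrist's pose just before it. calibration takes no time and is no camera call.
- r.finish_job(): hands the job in, once; it reports no verdict.
The state is a dict: "time_s": time; "joints": joint angles; "joint_velocities": joint speeds; "effort": joint torques, N m; "tcp_pos": TCP position; "ee_rot": TCP orientation; "wrist_force": force on the tool from outside, world axes, zero at the start; "moment": the same for the moment, N m; "gripper_width": opening from 0.0 (shut) to 1.0 (fully open).
Only numpy, scipy, OpenCV 4.12 (cv2) and the standard library are available. Lean on these libraries where they do the work, as an engineer would, in place of code of your own. Each camera call takes 0.05 s, during which the arm holds its last target.

## Task

Finish the order: lift the two long copper return bends up and off their hooks and stand them legs down in the two empty slots of the yellow bin, one in each slot. The tube is soft and dents easily, so grip it lightly (well under 40 N) and set it down without knocking or dropping it; leave the short bend on its hook, and leave the bend already in the bin and the other things on the bench where they are.

Things in the scene. Friction and masses are not known exactly. Their poses are not given: they have to be found in the camera images.
- long_1: soft thin-walled copper return bend: an upside-down U of 16 mm tube, 140 mm tall, 56 mm wide over the legs, 24 mm gap between them, 0.16 kg. Hangs by its crown on any one of the rack's hooks. Origin midway between the open leg ends; z up to the crown, y from leg to leg. Dents if each finger presses over 40 N it knocks on a thing with over 30 N, or it drops by 10 mm
- long_2: soft thin-walled copper return bend: an upside-down U of 16 mm tube, 140 mm tall, 56 mm wide over the legs, 24 mm gap between them, 0.16 kg. Hangs by its crown on another of the rack's hooks. Origin midway between the open leg ends; z up to the crown, y from leg to leg. Dents if each finger presses over 40 N it knocks on a thing with over 30 N, or it drops by 10 mm
- short: the same kind of copper bend but only 100 mm tall, hanging on the remaining hook; stays there. Origin midway between its leg ends, axes as the long ones
- standing_bend: a 140 mm copper bend like the long ones, already standing legs down in one of the bin's slots; stays there. Origin midway between its leg ends
- rack: fixed rack on a wooden base 150 x 300 x 12 mm; origin on the bench below the middle hook. Its three hooks (9 mm rod) lie at y = -100, 0, 100 mm, level along x, tops at z = 240 mm. A bend hangs at x = -8 to 15 mm, its plane square to the hook, crown top at z = 256 mm
- hook_tip (a point): end of the middle hook, on the rack at x = -36, y = 0, z = 251 mm: each hook runs level from the cross bar at x = 72 mm to x = -26 mm, then turns up and out to this tip (top at z = 256 mm). The cross bar (12 mm thick, top at z = 241 mm) joins two posts at y = -143 and 143 mm
- bin: fixed yellow plastic bin, 118 (x) x 108 (y) x 70 (z) mm, open on top, with two dividers as high as the walls making three slots side by side along x, centres at x = -38, 0 and 38 mm, each 34 mm (x) by 100 mm (y) inside. Walls 4 mm, floor 5 mm. Origin at the centre of its underside
- pad_1: black rubber pad 30 x 94 x 3 mm fixed on the floor of one empty slot (which slot varies); origin at the centre of its underside, long side along y, as the bin's axes. A bend stands on its top, 3 mm above the origin
- pad_2: the same pad in the other empty slot
- cylinder: grey gas cylinder standing loose on the bench between rack and bin, 60 mm in diameter, 220 mm tall; origin at the centre of its underside
- tin: loose tin, 72 mm in diameter, 85 mm tall, origin at the centre of its underside
- tee: loose white plastic pipe tee lying on the bench, 90 mm long (x), 48 mm high, its branch reaching 45 mm to +y; origin at the centre of its underside

How it is judged (in metres and radians):
At the end, for the whole second after the job is handed in: One long bend stands legs down on each pad: origin within 13 mm (x) and 30 mm (y) of the pad's centre, under 12 mm above its origin, leaning under 22 degrees, at rest. Short bend, standing bend (leaning under 22 degrees too), cylinder, tin and tee within 30 mm of their starts ((((x of long_1 in the frame of pad_1 between -0.013 and 0.013 m and y of long_1 in the frame of pad_1 between -0.03 and 0.03 m and z of long_1 in the frame of pad_1 between -0.004 and 0.012 m) and (x of long_2 in the frame of pad_2 between -0.013 and 0.013 m and y of long_2 in the frame of pad_2 between -0.03 and 0.03 m and z of long_2 in the frame of pad_2 between -0.004 and 0.012 m)) or ((x of long_2 in the frame of pad_1 between -0.013 and 0.013 m and y of long_2 in the frame of pad_1 between -0.03 and 0.03 m and z of long_2 in the frame of pad_1 between -0.004 and 0.012 m) and (x of long_1 in the frame of pad_2 between -0.013 and 0.013 m and y of long_1 in the frame of pad_2 between -0.03 and 0.03 m and z of long_1 in the frame of pad_2 between -0.004 and 0.012 m))) and angle between each of long_1, long_2, standing_bend's own z axis and vertical below 0.38 rad and linear speed of each of long_1, long_2 below 0.03 m/s and distance of each of short, standing_bend, cylinder, tin, tee from where it was at the start of the episode below 0.03 m); the robot touches nothing.
It fails at once if a long bend pressed by the fingers with more than 80 N in all (40 N on each side) (contact force between any of long_1, long_2 and the fingers above 80 N).
It fails at once if a long bend knocked or pressed against the rack, bin, a pad, another thing or the arm's body with more than 30 N (contact force between any of long_1, long_2 and rack above 30 N or contact force between any of long_1, long_2 and bin above 30 N or contact force between any of long_1, long_2 and pad_1 above 30 N or contact force between any of long_1, long_2 and pad_2 above 30 N or contact force between long_1 and long_2 above 30 N or contact force between any of long_1, long_2 and short above 30 N or contact force between any of long_1, long_2 and standing_bend above 30 N or contact force between any of long_1, long_2 and cylinder above 30 N or contact force between any of long_1, long_2 and tin above 30 N or contact force between any of long_1, long_2 and tee above 30 N or contact force between any of long_1, long_2 and the arm above 30 N).
It fails at once if a long bend dropped: falling, out of the fingers, faster than 0.45 m/s (a drop of about 10 mm or more) ((contact force between long_1 and the fingers below 1 N and linear speed of long_1 above 0.45 m/s) or (contact force between long_2 and the fingers below 1 N and linear speed of long_2 above 0.45 m/s)).
It fails at once if a bystander (short bend, standing bend, cylinder, tin or tee) shifted by more than 40 mm (distance of any of short, standing_bend, cylinder, tin, tee from where it was at the start of the episode above 0.04 m).
It also fails if it takes over 64 s, if anything falls off the work surface, if the arm or the gripper's body presses on something with over 40 N, if the wrist force passes 120 N, or if a joint passes its speed limit or range.

## Working session

There is one attempt and no reset: what is moved stays moved. The work goes in short steps, Python scripts to look and compute and a tool call to move; the robot and the scene stay as the last step left them, time stands still between calls to the robot, and variables do not carry over. Pictures are saved under pics/ and viewed, and the job is handed in when it is done.

Besides the shell and the picture viewer there is one more tool, called after "Emit:" in YAML: its name, and indented under it one key for each argument. move_arm: Moves the arm, as the interface text tells. Its arguments: {"type":"object","properties":{"increments":{"type":"array","items":{"type":"number"}}},"required":["increments"]}

```bash
mkdir -p pics
python3 - <<'E'
from station import r
import cv2
s=r.sense();print(s)
for n in ["side","top","wrist"]:
    im=r.capture(n);cv2.imwrite(f"pics/{n}0.png",cv2.resize(im[:,:,::-1],None,fx=1.25,fy=1.25))
    cv2.imwrite(f"{n}0_raw.png",im[:,:,::-1])
    print(n,r.calibration(n))
E
```

```text
{'time_s': 0.0, 'joints': array([-5.22166516e+01,  2.20903473e+01,  3.78722305e-01, -2.98546852e-02,
       -6.84113327e+01, -1.48163179e+01]), 'joint_velocities': array([ 0.02400411,  0.05595277, -0.01699078,  0.11774514, -0.09504505,
       -0.04966087]), 'effort': array([ 5.77105002e-04, -3.90664673e+01,  1.87403798e+01,  4.22025159e+00,
        1.09857440e-02, -1.79035242e-04]), 'tcp_pos': array([ 0.24365938, -0.57489872,  0.22945449]), 'ee_rot': array([[-9.31862792e-04, -3.90023347e-01,  9.20804496e-01],
       [ 1.99287856e-03,  9.20802343e-01,  3.90024452e-01],
       [-9.99997580e-01,  2.19850082e-03, -8.07922743e-05]]), 'wrist_force': array([-0.06614307, -0.22581668,  0.31617916]), 'moment': array([ 0.04351534, -0.00308836, -0.0060484 ]), 'gripper_width': 0.9994014057575847}
side {'fx': 461.8988879302298, 'fy': 461.8988879302298, 'cx': 317.097190245, 'cy': 193.59005644204967, 'rvec': array([ 1.09663125, -2.48814958,  0.92107308]), 'tvec': array([0.32317493, 0.37145199, 0.98064328])}
top {'fx': 392.7235378863246, 'fy': 392.7235378863246, 'cx': 319.8721271554464, 'cy': 200.01469279278243, 'rvec': array([ 2.15267386, -2.17033714,  0.11497437]), 'tvec': array([0.01312079, 0.46332615, 1.09779838])}
wrist {'fx': 289.2431710290964, 'fy': 289.2431710290964, 'cx': 321.95321865198497, 'cy': 195.81694600636692, 'tool_from_camera': array([[-6.76760928e-04, -2.52069739e-01,  9.67708835e-01,
        -1.53676757e-01],
       [ 9.99999141e-01,  9.15289254e-04,  9.37758382e-04,
        -9.78000841e-05],
       [-1.12211401e-03,  9.67708638e-01,  2.52068904e-01,
        -6.88456609e-02],
       [ 0.00000000e+00,  0.00000000e+00,  0.00000000e+00,
         1.00000000e+00]])}
```

View pics/side0.png

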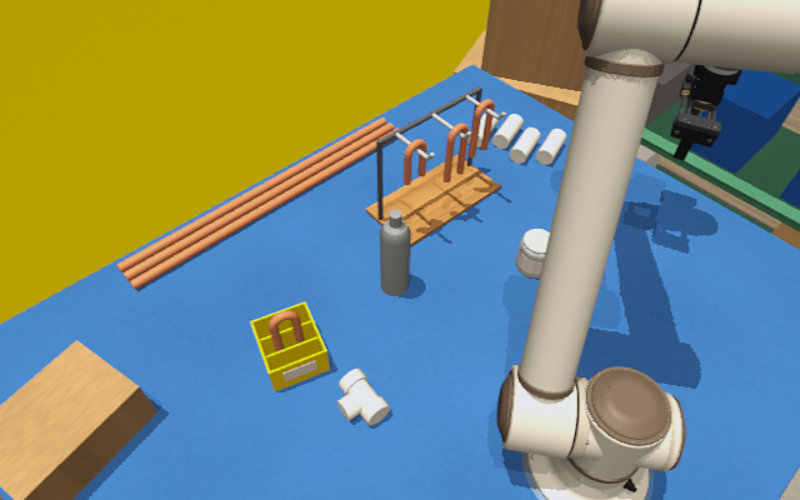

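View pics/top0.png

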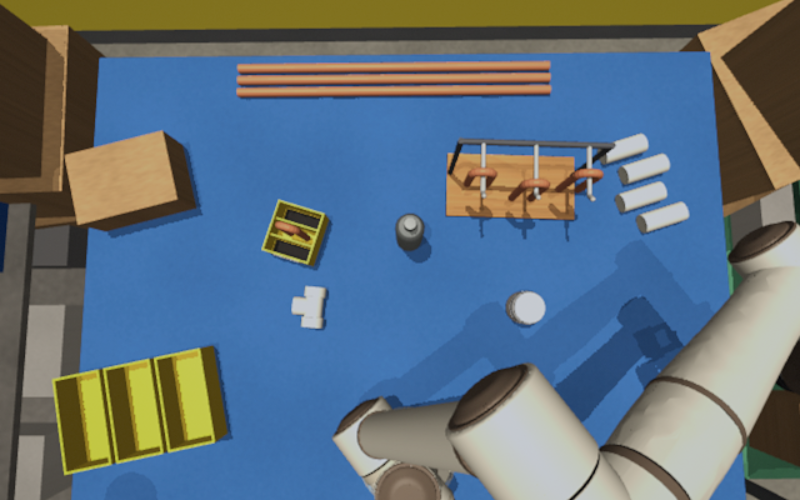

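View pics/wrist0.png

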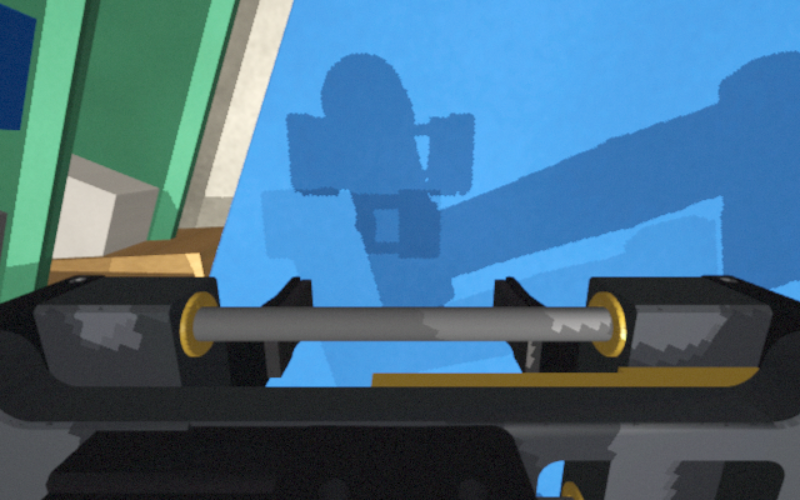

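Run:
```python
import cv2
t=cv2.imread("top0_raw.png");s=cv2.imread("side0_raw.png")
def c(im,x0,y0,w,h,f,n): cv2.imwrite(n,cv2.resize(im[y0:y0+h,x0:x0+w],None,fx=f,fy=f,interpolation=cv2.INTER_CUBIC))
c(t,345,100,160,90,5,"pics/tr.png");c(t,200,150,80,60,10,"pics/tb.png")
c(s,280,60,130,140,4,"pics/sr.png");c(s,190,230,80,90,6,"pics/sb.png")
```

```text
(no output)
```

View pics/tr.png

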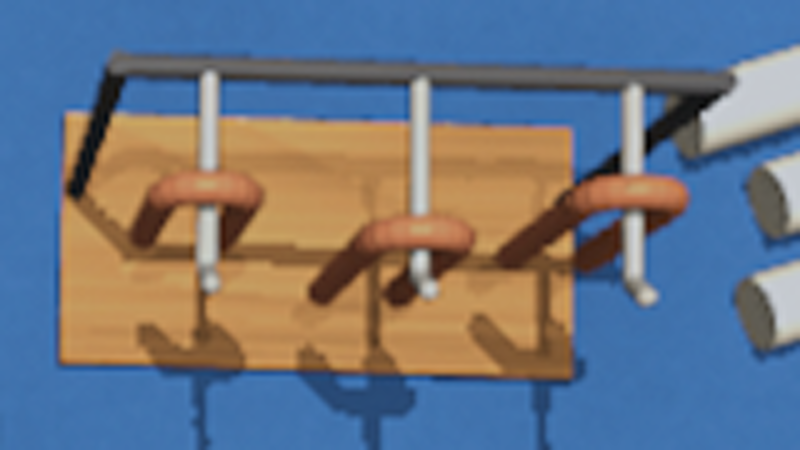

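View pics/tb.png

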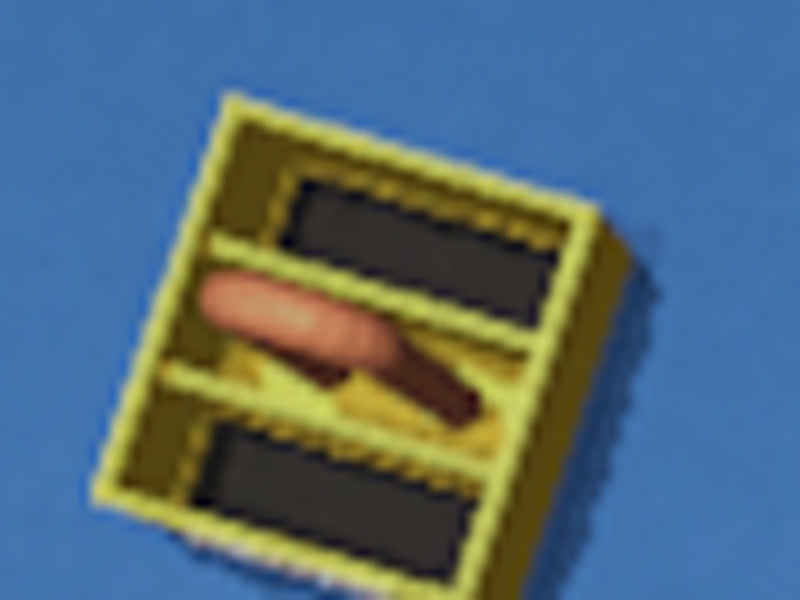

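View pics/sr.png

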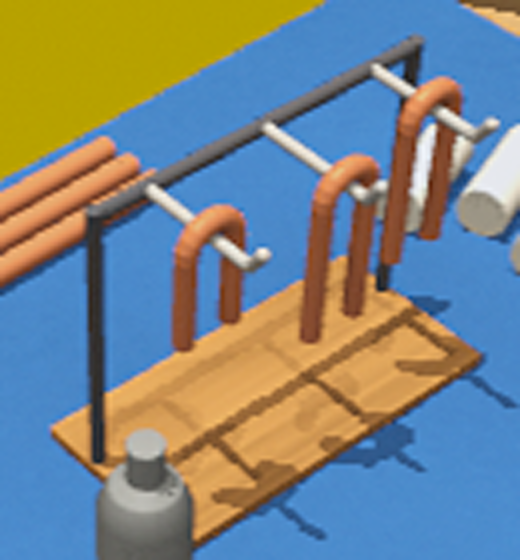

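View pics/sb.png

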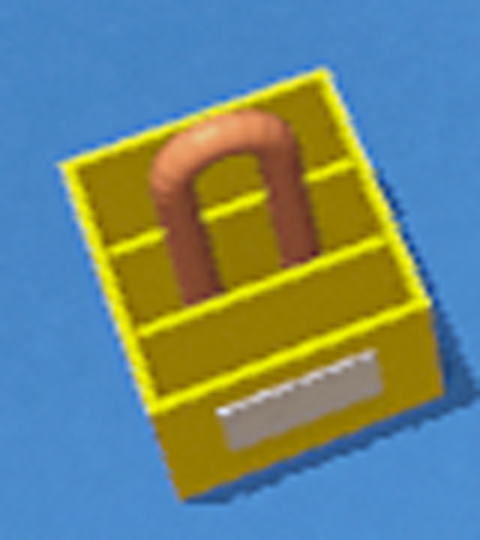

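```bash
cat > h.py <<'E'
import numpy as np,cv2
from scipy.optimize import least_squares
from station import r
C={n:r.calibration(n) for n in("top","side")}
def proj(n,P):
    c=C[n];K=np.array([[c["fx"],0,c["cx"]],[0,c["fy"],c["cy"]],[0,0,1]])
    return cv2.projectPoints(np.float64(P).reshape(-1,3),c["rvec"],c["tvec"],K,None)[0][:,0]
def tf(p,P):
    a=p[2];R=np.array([[np.cos(a),-np.sin(a),0],[np.sin(a),np.cos(a),0],[0,0,1]])
    return np.float64(P)@R.T+[p[0],p[1],0]
def onplane(n,uv,z):
    c=C[n];R=cv2.Rodrigues(c["rvec"])[0]
    d=R.T@[(uv[0]-c["cx"])/c["fx"],(uv[1]-c["cy"])/c["fy"],1];o=-R.T@c["tvec"]
    return o+d*(z-o[2])/d[2]
def raw(c,f,x0,y0): return (np.float64(c)+.5)/f-.5+[x0,y0]
E
cat > fit.py <<'E'
from h import *
tr=lambda c:raw(c,5,345,100);tb=lambda c:raw(c,10,200,150);sr=lambda c:raw(c,4,280,60);sb=lambda c:raw(c,6,190,230)
h=.036
obs=[("top",(-h,.1,.251),tr((210,283))),("top",(-h,0,.251),tr((430,290))),("top",(-h,-.1,.251),tr((648,295))),
("top",(.072,.1,.2355),tr((208,70))),("top",(.072,0,.2355),tr((420,76))),("top",(.072,-.1,.2355),tr((632,82))),
("side",(-h,.1,.251),sr((262,256))),("side",(-h,0,.251),sr((381,190))),("side",(-h,-.1,.251),sr((490,124))),
("side",(.072,.1,.2355),sr((150,190))),("side",(.072,0,.2355),sr((266,127))),("side",(.072,-.1,.2355),sr((375,68)))]
f=lambda p:np.concatenate([(proj(n,tf(p,P))[0]-u) for n,P,u in obs])
R=least_squares(f,[.7,-.1,0],x_scale=[.1,.1,.1],loss="soft_l1");print("rack",R.x,np.degrees(R.x[2]));print(np.round(f(R.x).reshape(-1,2),1).tolist())
a,b=.059,.054
ob=[("top",(a,b,.07),tb((232,97))),("top",(a,-b,.07),tb((598,207))),("top",(-a,b,.07),tb((98,495))),("top",(-a,-b,.07),tb((465,598))),
("side",(a,b,.07),sb((65,163))),("side",(a,-b,.07),sb((327,70))),("side",(-a,b,.07),sb((152,410))),("side",(-a,-b,.07),sb((428,303))),
("side",(-a,b,0),sb((185,497))),("side",(-a,-b,0),sb((440,393)))]
g=lambda p:np.concatenate([(proj(n,tf(p,P))[0]-u) for n,P,u in ob])
B=least_squares(g,[.6,.2,-.3],x_scale=[.1,.1,.1],loss="soft_l1");print("bin",B.x,np.degrees(B.x[2]));print(np.round(g(B.x).reshape(-1,2),1).tolist())
for nm,px in(("short",(206,188)),("mid",(416,235)),("right",(632,193))):
    P=onplane("top",tr(px),.251);d=P-[R.x[0],R.x[1],0];print(nm,P,"in rack",tf([0,0,-R.x[2]],d))
for nm,uv,z in(("cyl",(327.5,180),.22),("tin",(421,246),.085),("tee",(249,246),.03)): print(nm,onplane("top",uv,z))
# leg-ends check in side view
for y,n in((.1,"short"),(0,"mid"),(-.1,"right")):
    for L in(.14,.1): print(n,L,[((proj("side",tf(R.x,(.003,y+s*.02,.256-L)))[0]-[280,60])*4).round().tolist() for s in(1,-1)])
for x in(-.038,0,.038): print("slot",x,tf(B.x,(x,0,.008)))
E
python3 fit.py
```

```text
rack [ 0.56975744 -0.24811917 -0.04222176] -2.419128388578081
[[-0.0, 0.3], [-0.7, 0.3], [-0.8, 0.7], [0.0, -0.1], [-0.3, -0.0], [-0.5, 0.1], [0.7, -0.8], [0.6, -1.2], [0.8, -0.5], [-0.3, -1.3], [-0.3, -1.0], [-0.5, -0.7]]
bin [ 0.50254116  0.24711793 -0.309704  ] -17.744732240660802
[[-0.7, -0.1], [-0.5, 0.3], [-1.1, 0.3], [-0.7, 1.7], [-0.3, -0.8], [0.2, -1.3], [-0.0, -0.1], [0.7, -0.5], [-0.6, -0.1], [1.1, -0.5]]
short [ 0.58378276 -0.14611385  0.251     ] in rack [0.00970725 0.1025064  0.251     ]
mid [ 0.56056317 -0.24270216  0.251     ] in rack [-0.00941473  0.0050241   0.251     ]
right [ 0.57954266 -0.34354     0.251     ] in rack [ 0.01380413 -0.09492276  0.251     ]
cyl [ 0.48939546 -0.01011259  0.22      ]
tin [ 0.33091783 -0.26007646  0.085     ]
tee [0.33431811 0.20996463 0.03      ]
short 0.14 [[190.0, 390.0], [235.0, 363.0]]
short 0.1 [[191.0, 346.0], [238.0, 319.0]]
mid 0.14 [[300.0, 324.0], [342.0, 298.0]]
mid 0.1 [[304.0, 280.0], [347.0, 254.0]]
right 0.14 [[403.0, 262.0], [442.0, 238.0]]
right 0.1 [[410.0, 218.0], [450.0, 194.0]]
slot -0.038 [0.46634906 0.25869944 0.008     ]
slot 0 [0.50254116 0.24711793 0.008     ]
slot 0.038 [0.53873327 0.23553641 0.008     ]
```

```bash
cat >> h.py <<'E'
from scipy.spatial.transform import Rotation as Ro
def Rt(yaw):
    y=np.array([-np.sin(yaw),np.cos(yaw),0]);x=np.array([0,0,-1.]);return np.stack([x,y,np.cross(x,y)],1)
def plan(pos,yawdeg):
    s=r.sense();R=s["ee_rot"];
    rv=Ro.from_matrix(R.T@Rt(np.radians(yawdeg))).as_rotvec(degrees=True)
    d=R.T@(np.array(pos)-s["tcp_pos"])
    print("t",round(s["time_s"],2),"tcp",s["tcp_pos"].round(4),"rv",rv.round(2),"d",d.round(4),"F",s["wrist_force"].round(1),"w",round(s["gripper_width"]*87,1))
    return rv,d
def wproj(P):
    s=r.sense();c=r.calibration("wrist");K=np.array([[c["fx"],0,c["cx"]],[0,c["fy"],c["cy"]],[0,0,1]])
    T=np.eye(4);T[:3,:3]=s["ee_rot"];T[:3,3]=s["tcp_pos"];M=np.linalg.inv(T@c["tool_from_camera"])
    Pc=(M[:3,:3]@np.float64(P).reshape(-1,3).T).T+M[:3,3];uv=(K@Pc.T).T
    return uv[:,:2]/uv[:,2:]
E
python3 -c "
from h import *
plan([.581,-.348,.34],-2.4)"
```

```text
t 0.15 tcp [ 0.2437 -0.5751  0.2297] rv [25.36 -0.03 -0.09] d [-0.1102  0.0777  0.3991] F [ 1.2 -0.   0.8] w 86.9
```

Emit:
move_arm:
  increments: [2, 0, 0, -0.03, 0.004, 0.02, 0.087, 5, 0, 0, -0.05, 0.01, 0.05, 0.087, 8, 0, 0, -0.07, 0.018, 0.085, 0.087, 10, 0, 0, -0.085, 0.025, 0.12, 0.087, 12, 0, 0, -0.1, 0.03, 0.16, 0.087, 14, 0, 0, -0.11, 0.039, 0.2, 0.087, 16, 0, 0, -0.11, 0.047, 0.24, 0.087, 18, 0, 0, -0.11, 0.055, 0.28, 0.087, 20, 0, 0, -0.11, 0.062, 0.32, 0.087, 22, 0, 0, -0.11, 0.07, 0.355, 0.087, 24, 0, 0, -0.11, 0.075, 0.385, 0.087, 25.36, 0, -0.1, -0.11, 0.0777, 0.399, 0.087]

```text
time_s: 1.15
tcp_pos: [0.5838, -0.3455, 0.339]
ee_rot: [[-0.001, 0.04, 0.999], [-0.001, 0.999, -0.04], [-1.0, -0.001, -0.001]]
wrist_force: [0.1, 0.1, -1.1]
gripper_width: 0.999
```

Emit:
move_arm:
  increments: [0, 0, 0, 0, 0, 0, 0.087, 0, 0, 0, 0, 0, 0, 0.087, 0, 0, 0, 0, 0, 0, 0.087]

```text
time_s: 1.4
tcp_pos: [0.5804, -0.3485, 0.3404]
ee_rot: [[-0.0, 0.042, 0.999], [-0.002, 0.999, -0.042], [-1.0, -0.002, -0.0]]
wrist_force: [-0.5, 0.2, 1.0]
gripper_width: 0.995
```

```bash
cat > look.py <<'E'
from h import *
import sys
n=sys.argv[1]
plan(r.sense()["tcp_pos"],-2.4)
im=r.capture("wrist")[:,:,::-1].copy();cv2.imwrite(n+"_raw.png",im)
cv2.imwrite(f"pics/{n}.png",cv2.resize(im,None,fx=1.25,fy=1.25))
E
python3 look.py w1
python3 -c "
from h import *
p=[.5698,-.2481,-.0422]
print(wproj(tf(p,[(-.036,-.1,.251),(-.036,0,.251),(.072,-.1,.2355),(.072,0,.2355),(.01,-.1,.256),(.01,-.12,.228),(.01,-.08,.228)]))*1.25)"
```

```text
t 1.4 tcp [ 0.5804 -0.3485  0.3404] rv [ 0.   -0.02  0.09] d [0. 0. 0.] F [-0.5  0.2  1. ] w 86.6
[[403.00000388 179.12447129]
 [553.65858554 179.25656755]
 [402.83601623 317.80382999]
 [530.96271363 317.96826328]
 [402.92351908 247.97007055]
 [376.52848023 238.31779184]
 [429.32301177 238.37324792]]
```

View pics/w1.png

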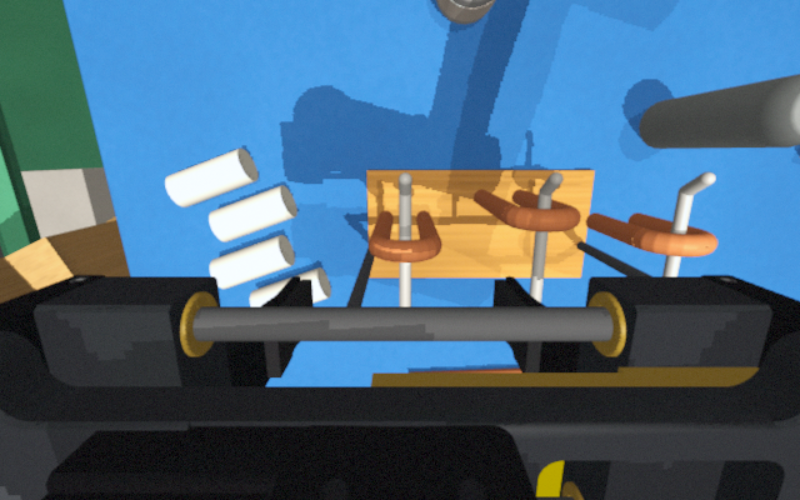

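Run:
```python
from h import *
im=cv2.imread("w1_raw.png")
cv2.imwrite("pics/w1z.png",cv2.resize(im[130:250,280:480],None,fx=4,fy=4,interpolation=cv2.INTER_CUBIC))
p=[.5698,-.2481,-.0422]
q=lambda P:((wproj(tf(p,P))-[280,130])*4).round().tolist()
for y in(-.1,0):
  for x in(-.01,-.005,0,.005,.01,.015):
    print(y,x,q([(x,y+s*.02,.228-.04) for s in(-1,1)]), q([(x,y,.248)]))
```

```text
-0.1 -0.01 [[94.0, 134.0], [245.0, 134.0]] [[169.0, 174.0]]
-0.1 -0.005 [[95.0, 153.0], [244.0, 153.0]] [[169.0, 197.0]]
-0.1 0 [[95.0, 171.0], [244.0, 171.0]] [[169.0, 220.0]]
-0.1 0.005 [[95.0, 190.0], [244.0, 190.0]] [[169.0, 242.0]]
-0.1 0.01 [[95.0, 208.0], [243.0, 208.0]] [[169.0, 264.0]]
-0.1 0.015 [[96.0, 226.0], [243.0, 226.0]] [[169.0, 286.0]]
0 -0.01 [[470.0, 135.0], [621.0, 135.0]] [[633.0, 175.0]]
0 -0.005 [[469.0, 153.0], [619.0, 153.0]] [[631.0, 198.0]]
0 0 [[468.0, 172.0], [617.0, 172.0]] [[629.0, 220.0]]
0 0.005 [[467.0, 190.0], [615.0, 190.0]] [[626.0, 242.0]]
0 0.01 [[465.0, 208.0], [614.0, 208.0]] [[624.0, 265.0]]
0 0.015 [[464.0, 226.0], [612.0, 226.0]] [[622.0, 286.0]]
```

View pics/w1z.png

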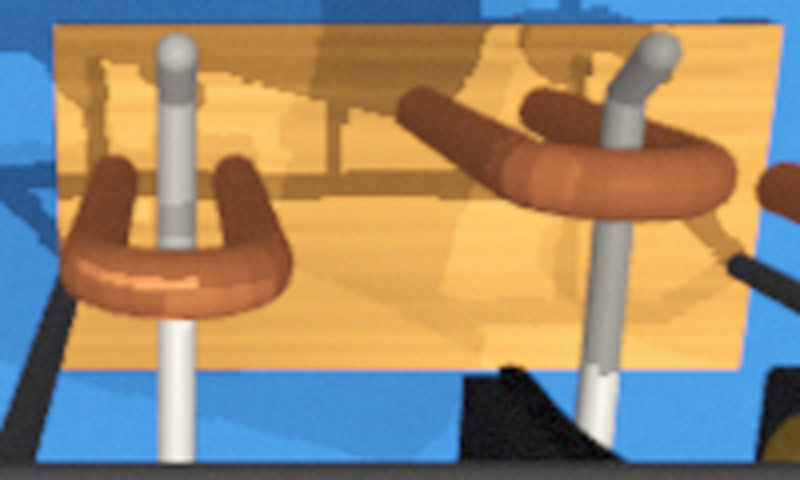

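```bash
python3 -c "
from h import *
p=[.5698,-.2481,-.0422]
t=tf(p,[(.0145,-.0983,.212)])[0];print(t)
plan(t,-2.42)"
```

```text
[ 0.58014006 -0.3469242   0.212     ]
t 1.45 tcp [ 0.5801 -0.3489  0.3407] rv [-0.02  0.    0.1 ] d [ 0.1287  0.0022 -0.    ] F [-0.1  0.2 -0.1] w 86.8
```

Emit:
move_arm:
  increments: [0, 0, 0, 0.01, 0.001, 0, 0.087, 0, 0, 0, 0.025, 0.002, 0, 0.087, 0, 0, 0, 0.04, 0.002, 0, 0.087, 0, 0, 0, 0.055, 0.002, 0, 0.087, 0, 0, 0, 0.07, 0.002, 0, 0.087, 0, 0, 0, 0.083, 0.002, 0, 0.087, 0, 0, 0, 0.095, 0.002, 0, 0.087, 0, 0, 0, 0.106, 0.002, 0, 0.087, 0, 0, 0, 0.116, 0.002, 0, 0.087, 0, 0, 0, 0.123, 0.002, 0, 0.087, 0, 0, 0, 0.1285, 0.002, 0, 0.087, 0, 0, 0, 0.1285, 0.002, 0, 0.087]

```text
time_s: 2.45
tcp_pos: [0.5804, -0.3463, 0.2106]
ee_rot: [[-0.002, 0.042, 0.999], [-0.001, 0.999, -0.042], [-1.0, -0.001, -0.002]]
wrist_force: [-0.9, -0.3, 0.0]
gripper_width: 1.003
```

```bash
python3 look.py w2
```

```text
t 2.45 tcp [ 0.5804 -0.3463  0.2106] rv [-0.01 -0.09  0.04] d [0. 0. 0.] F [-0.9 -0.3  0. ] w 87.2
```

View pics/w2.png

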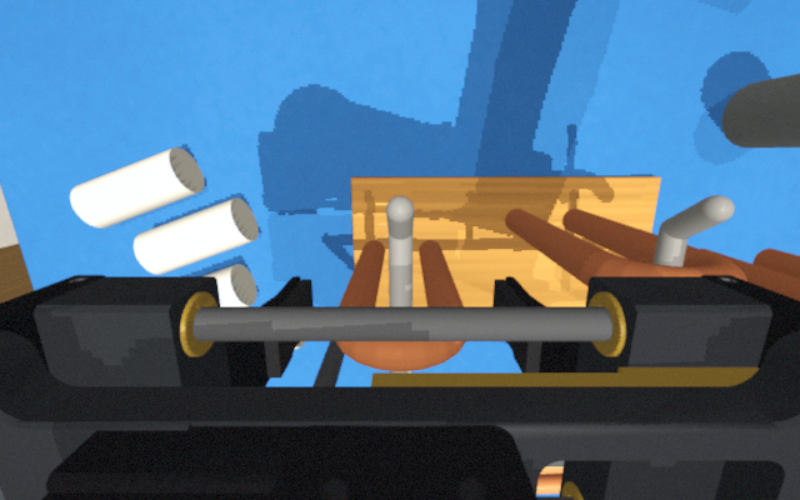

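The bend's legs sit centred between the open fingers (column ~402 of ~403). Closing gently.

Emit:
move_arm:
  increments: [0, 0, 0, 0, 0, 0, 0.075, 0, 0, 0, 0, 0, 0, 0.068, 0, 0, 0, 0, 0, 0, 0.063, 0, 0, 0, 0, 0, 0, 0.06, 0, 0, 0, 0, 0, 0, 0.058, 0, 0, 0, 0, 0, 0, 0.056, 0, 0, 0, 0, 0, 0, 0.054, 0, 0, 0, 0, 0, 0, 0.052, 0, 0, 0, 0, 0, 0, 0.05, 0, 0, 0, 0, 0, 0, 0.05, 0, 0, 0, 0, 0, 0, 0.05]

```text
time_s: 3.42
tcp_pos: [0.5811, -0.3465, 0.2121]
ee_rot: [[0.0, 0.042, 0.999], [-0.002, 0.999, -0.042], [-1.0, -0.002, 0.0]]
wrist_force: [-1.3, 0.1, 0.2]
gripper_width: 0.635
```

Emit:
move_arm:
  increments: [0, 0, 0, -0.002, 0, 0, 0.05, 0, 0, 0, -0.005, 0, 0, 0.05, 0, 0, 0, -0.009, 0, 0, 0.05, 0, 0, 0, -0.014, 0, 0, 0.05, 0, 0, 0, -0.02, 0, 0, 0.05, 0, 0, 0, -0.025, 0, 0, 0.05, 0, 0, 0, -0.029, 0, 0, 0.05, 0, 0, 0, -0.032, 0, 0, 0.05, 0, 0, 0, -0.034, 0, 0, 0.05, 0, 0, 0, -0.034, 0, 0, 0.05]

```text
time_s: 4.25
tcp_pos: [0.5812, -0.3465, 0.2467]
ee_rot: [[0.001, 0.042, 0.999], [-0.002, 0.999, -0.042], [-1.0, -0.002, 0.001]]
wrist_force: [-0.5, 0.6, -0.7]
gripper_width: 0.633
```

```bash
python3 look.py w3
python3 - <<'E'
from h import *
im=r.capture("side")[:,:,::-1];cv2.imwrite("pics/s3.png",cv2.resize(im[40:260,260:480],None,fx=2.7,fy=2.7))
E
```

```text
t 4.25 tcp [ 0.5812 -0.3465  0.2467] rv [0.01 0.07 0.12] d [0. 0. 0.] F [-0.5  0.6 -0.7] w 55.1
```

View pics/s3.png

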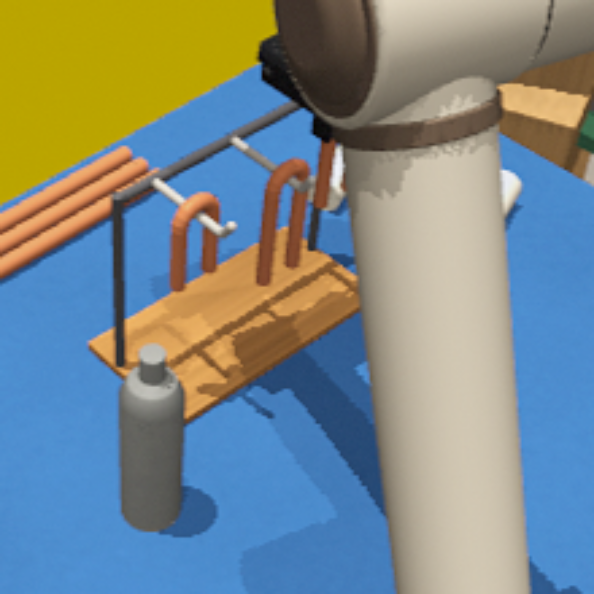

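View pics/w3.png

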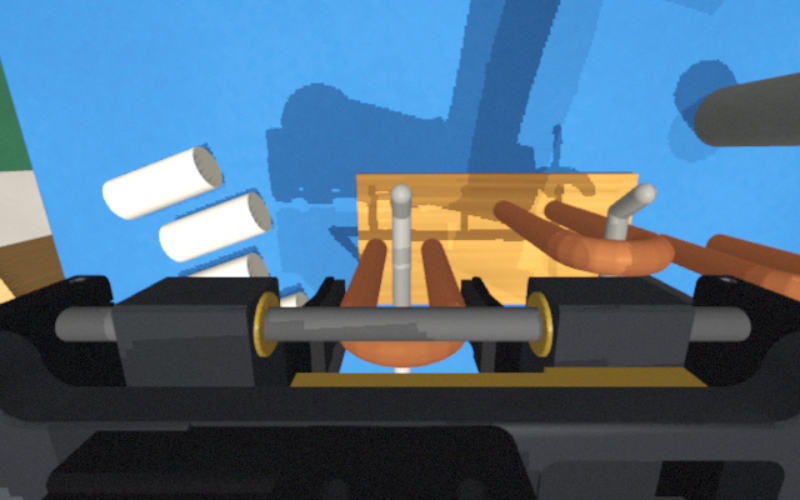

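Wrist picture: the bend rose with the fingers (crown still at row ~360), with the hook at column 402 mid-gap. Sliding it off.

Emit:
move_arm:
  increments: [0, 0, 0, 0, 0, -0.003, 0.05, 0, 0, 0, 0, 0, -0.008, 0.05, 0, 0, 0, 0, 0, -0.015, 0.05, 0, 0, 0, 0, 0, -0.024, 0.05, 0, 0, 0, 0, 0, -0.034, 0.05, 0, 0, 0, 0, 0, -0.045, 0.05, 0, 0, 0, 0, 0, -0.057, 0.05, 0, 0, 0, 0, 0, -0.069, 0.05, 0, 0, 0, 0, 0, -0.08, 0.05, 0, 0, 0, 0, 0, -0.088, 0.05, 0, 0, 0, 0, 0, -0.093, 0.05, 0, 0, 0, 0, 0, -0.095, 0.05]

```text
time_s: 5.35
tcp_pos: [0.4852, -0.3425, 0.2464]
ee_rot: [[0.001, 0.042, 0.999], [-0.002, 0.999, -0.042], [-1.0, -0.002, 0.001]]
wrist_force: [0.8, 0.7, -2.1]
gripper_width: 0.637
```

```bash
python3 -c "
from h import *
b=[.5025,.2471,-.3097]
for t in (tf(b,[(.038,0,.37)])[0],tf(b,[(-.038,0,.37)])[0],[.486,-.3425,.372],[.47,-.1,.37]):
  print(t); plan(t,-17.74)"
```

```text
[0.53869215 0.23551863 0.37      ]
t 5.35 tcp [ 0.4852 -0.3425  0.2464] rv [15.32  0.06  0.1 ] d [-0.1246  0.5795  0.0291] F [ 0.8  0.7 -2.1] w 55.5
[0.46630785 0.25868137 0.37      ]
t 5.35 tcp [ 0.4852 -0.3425  0.2464] rv [15.32  0.06  0.1 ] d [-0.1247  0.5996 -0.0442] F [ 0.8  0.7 -2.1] w 55.5
[0.486, -0.3425, 0.372]
t 5.35 tcp [ 0.4852 -0.3425  0.2464] rv [15.32  0.06  0.1 ] d [-0.1256 -0.0002  0.0009] F [ 0.8  0.7 -2.1] w 55.5
[0.47, -0.1, 0.37]
t 5.35 tcp [ 0.4852 -0.3425  0.2464] rv [15.32  0.06  0.1 ] d [-0.124   0.2414 -0.0253] F [ 0.8  0.7 -2.1] w 55.5
```

Emit:
move_arm:
  increments: [0, 0, 0, -0.005, 0, 0, 0.05, 0, 0, 0, -0.015, 0, 0, 0.05, 0, 0, 0, -0.03, 0.003, 0, 0.05, 1, 0, 0, -0.048, 0.008, 0, 0.05, 2, 0, 0, -0.066, 0.016, 0, 0.05, 3, 0, 0, -0.083, 0.03, 0, 0.05, 4, 0, 0, -0.098, 0.05, 0, 0.05, 5, 0, 0, -0.11, 0.075, 0, 0.05, 6, 0, 0, -0.118, 0.103, 0, 0.05, 7, 0, 0, -0.122, 0.133, 0, 0.05, 8, 0, 0, -0.124, 0.163, 0, 0.05, 8.5, 0, 0, -0.125, 0.193, 0, 0.05]

```text
time_s: 6.35
tcp_pos: [0.4948, -0.148, 0.3724]
ee_rot: [[0.003, 0.19, 0.982], [-0.002, 0.982, -0.19], [-1.0, -0.001, 0.003]]
wrist_force: [0.7, -0.8, -1.0]
gripper_width: 0.634
```

```bash
python3 -c "
from h import *
b=[.5025,.2471,-.3097]
plan(tf(b,[(.038,0,.37)])[0],-17.74)"
```

```text
t 6.35 tcp [ 0.4948 -0.148   0.3724] rv [6.81 0.2  0.07] d [ 0.0017  0.3849 -0.0296] F [ 0.7 -0.8 -1. ] w 55.1
```

Emit:
move_arm:
  increments: [0.5, 0, 0, 0, 0.03, 0, 0.05, 1, 0, 0, 0, 0.062, -0.002, 0.05, 1.5, 0, 0, 0, 0.097, -0.005, 0.05, 2, 0, 0, 0, 0.133, -0.008, 0.05, 3, 0, 0, 0, 0.17, -0.011, 0.05, 3.5, 0, 0, 0, 0.207, -0.015, 0.05, 4, 0, 0, 0, 0.244, -0.019, 0.05, 5, 0, 0, 0, 0.28, -0.022, 0.05, 6, 0, 0, 0, 0.313, -0.025, 0.05, 6.5, 0, 0, 0, 0.342, -0.027, 0.05, 6.8, 0, 0, 0, 0.365, -0.028, 0.05, 6.8, 0, 0, 0, 0.38, -0.029, 0.05]

```text
time_s: 7.35
tcp_pos: [0.538, 0.2321, 0.3704]
ee_rot: [[0.001, 0.302, 0.953], [-0.001, 0.953, -0.302], [-1.0, -0.001, 0.001]]
wrist_force: [-0.2, -0.8, -1.6]
gripper_width: 0.638
```

Emit:
move_arm:
  increments: [0, 0, 0, 0, 0.005, 0, 0.05, 0, 0, 0, 0, 0.005, 0, 0.05, 0, 0, 0, 0, 0.005, 0, 0.05, 0, 0, 0, 0, 0.005, 0, 0.05]

```text
time_s: 7.68
tcp_pos: [0.5391, 0.2329, 0.3705]
ee_rot: [[0.001, 0.305, 0.952], [-0.002, 0.952, -0.305], [-1.0, -0.001, 0.001]]
wrist_force: [-0.1, -0.2, -1.2]
gripper_width: 0.635
```

```bash
python3 look.py w4
python3 - <<'E'
from h import *
b=[.5025,.2471,-.3097]
plan(tf(b,[(.038,0,.37)])[0],-17.74)
print((wproj(tf(b,[(sx*.059,sy*.054,.07) for sx,sy in((1,1),(1,-1),(-1,-1),(-1,1))]))*1.25).round())
print((wproj(tf(b,[(.019,sy*.054,.07) for sy in(1,-1)]))*1.25).round())
for n in("side","top"):
    im=r.capture(n)[:,:,::-1];cv2.imwrite(n+"4_raw.png",im);cv2.imwrite(f"pics/{n}4.png",cv2.resize(im[150:380,130:330] if n=="side" else im[110:250,160:360],None,fx=3,fy=3))
E
```

```text
t 7.68 tcp [0.5391 0.2329 0.3705] rv [-15.36   0.06   0.09] d [0. 0. 0.] F [-0.1 -0.2 -1.2] w 55.2
t 7.73 tcp [0.539  0.2328 0.3706] rv [-0.03  0.07  0.07] d [ 0.0006  0.0025 -0.0012] F [ 0.7 -0.6 -1.5] w 55.5
[[447. 222.]
 [362. 222.]
 [360. 125.]
 [450. 125.]]
[[448. 191.]
 [362. 191.]]
```

View pics/w4.png

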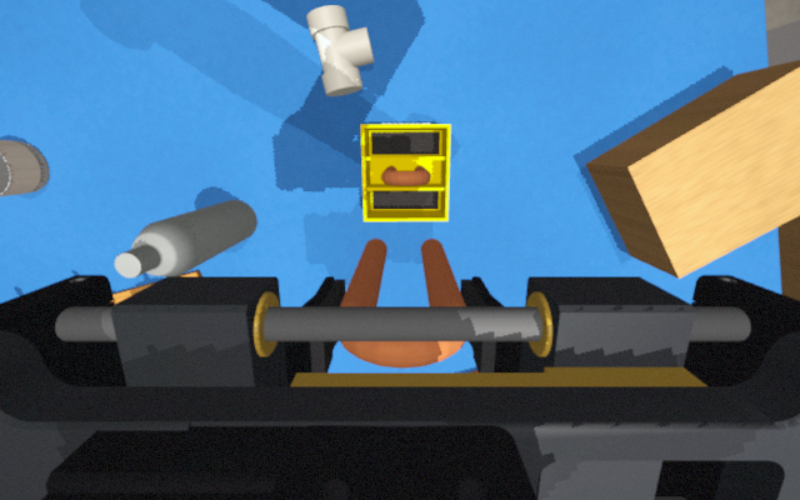

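View pics/side4.png

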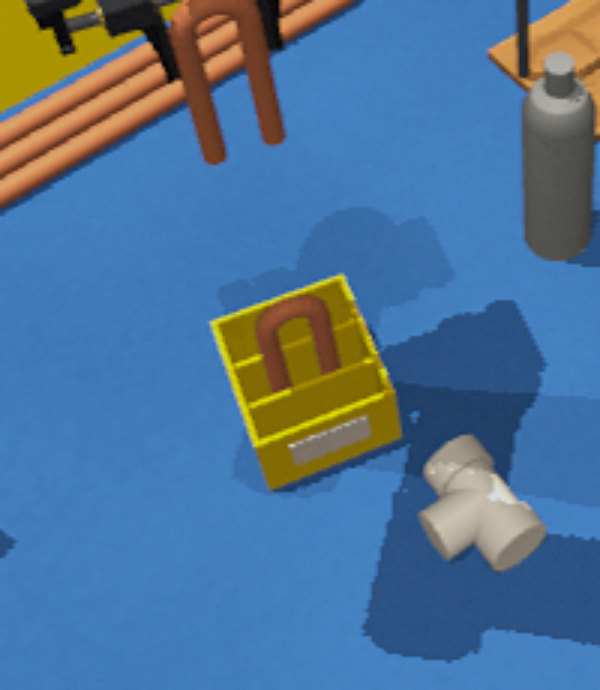

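View pics/top4.png

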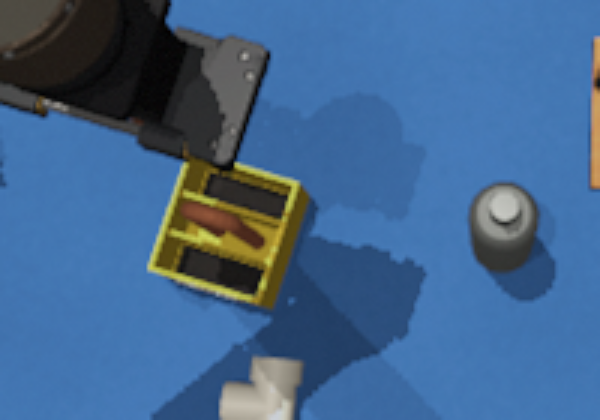

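Run:
```python
from h import *
im=cv2.imread("w4_raw.png");cv2.imwrite("pics/w4z.png",cv2.resize(im[90:230,260:380],None,fx=5,fy=5,interpolation=cv2.INTER_CUBIC)[:600])
s=r.sense();T=lambda P:s["tcp_pos"]+s["ee_rot"]@np.array(P)
for dz in(-.008,-.004,0,.004,.008): print(dz,((wproj([T((.096,y,z)) for y,z in((-.02,dz),(.02,dz),(-.02,dz-.008),(-.02,dz+.008))])-[260,90])*5).round().tolist())
```

```text
-0.008 [[197.0, 506.0], [422.0, 506.0], [196.0, 462.0], [198.0, 550.0]]
-0.004 [[198.0, 528.0], [422.0, 528.0], [197.0, 484.0], [198.0, 571.0]]
0 [[198.0, 550.0], [421.0, 550.0], [197.0, 506.0], [199.0, 592.0]]
0.004 [[198.0, 571.0], [421.0, 571.0], [198.0, 528.0], [199.0, 613.0]]
0.008 [[199.0, 592.0], [421.0, 593.0], [198.0, 550.0], [200.0, 634.0]]
```

View pics/w4z.png

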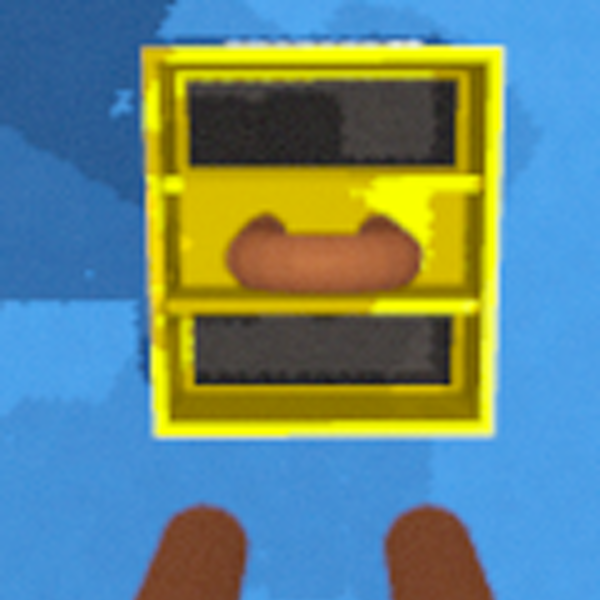

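Emit:
move_arm:
  increments: [0, 0, 0, 0.006, 0.001, -0.001, 0.05, 0, 0, 0, 0.02, 0.002, -0.001, 0.05, 0, 0, 0, 0.038, 0.002, -0.001, 0.05, 0, 0, 0, 0.058, 0.002, -0.001, 0.05, 0, 0, 0, 0.08, 0.002, -0.001, 0.05, 0, 0, 0, 0.102, 0.002, -0.001, 0.05, 0, 0, 0, 0.124, 0.002, -0.001, 0.05, 0, 0, 0, 0.145, 0.002, -0.001, 0.05, 0, 0, 0, 0.163, 0.002, -0.001, 0.05, 0, 0, 0, 0.176, 0.002, -0.001, 0.05, 0, 0, 0, 0.184, 0.002, -0.001, 0.05, 0, 0, 0, 0.187, 0.002, -0.001, 0.05]

```text
time_s: 8.83
tcp_pos: [0.538, 0.2352, 0.1814]
ee_rot: [[-0.002, 0.304, 0.953], [-0.003, 0.953, -0.304], [-1.0, -0.004, -0.001]]
wrist_force: [0.1, -0.1, -1.5]
gripper_width: 0.633
```

```bash
python3 look.py w5
python3 - <<'E'
from h import *
b=[.5025,.2471,-.3097]
plan(tf(b,[(.038,0,.104)])[0],-17.74)
im=r.capture("side")[:,:,::-1];cv2.imwrite("pics/side5.png",cv2.resize(im[200:330,170:290],None,fx=4.5,fy=4.5))
E
```

```text
t 8.83 tcp [0.538  0.2352 0.1814] rv [-15.32  -0.08   0.21] d [0. 0. 0.] F [ 0.1 -0.1 -1.5] w 55.1
t 8.88 tcp [0.5383 0.2354 0.1819] rv [ 0.02 -0.02  0.18] d [0.0779 0.0005 0.0004] F [ 0.7 -0.2 -1.3] w 54.8
```

View pics/w5.png

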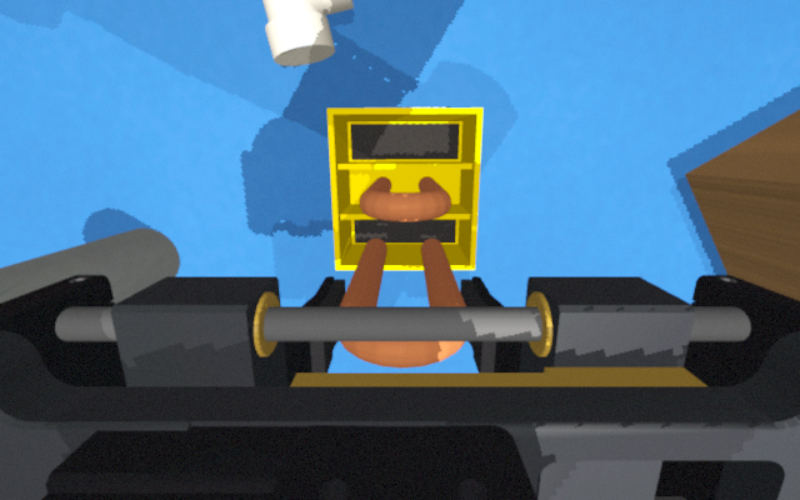

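View pics/side5.png

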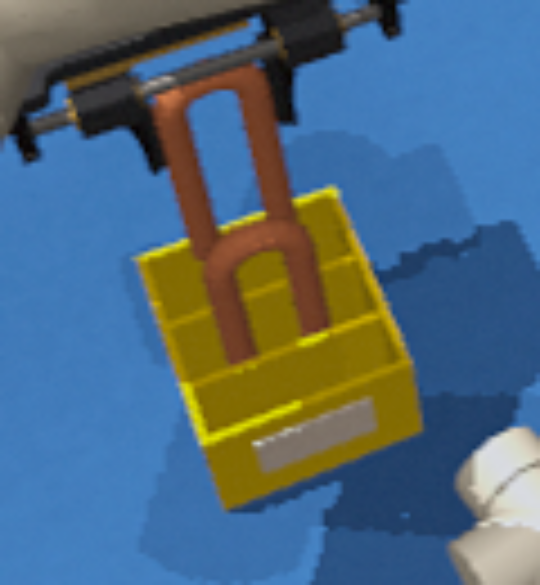

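Emit:
move_arm:
  increments: [0, 0, 0, 0.004, 0, 0, 0.05, 0, 0, 0, 0.012, 0, 0, 0.05, 0, 0, 0, 0.022, 0, 0, 0.05, 0, 0, 0, 0.033, 0, 0, 0.05, 0, 0, 0, 0.044, 0, 0, 0.05, 0, 0, 0, 0.053, 0, 0, 0.05, 0, 0, 0, 0.06, 0, 0, 0.05, 0, 0, 0, 0.065, 0, 0, 0.05, 0, 0, 0, 0.069, 0, 0, 0.05, 0, 0, 0, 0.071, 0, 0, 0.05, 0, 0, 0, 0.072, 0, 0, 0.05]

```text
time_s: 9.85
tcp_pos: [0.5388, 0.2358, 0.1109]
ee_rot: [[0.0, 0.304, 0.953], [-0.002, 0.953, -0.304], [-1.0, -0.002, 0.001]]
wrist_force: [-1.0, 0.1, -1.8]
gripper_width: 0.632
```

Emit:
move_arm:
  increments: [0, 0, 0, 0.001, 0, 0, 0.05, 0, 0, 0, 0.001, 0, 0, 0.05, 0, 0, 0, 0.002, 0, 0, 0.05, 0, 0, 0, 0.002, 0, 0, 0.05]

```text
time_s: 10.18
tcp_pos: [0.5388, 0.2358, 0.1092]
ee_rot: [[0.001, 0.304, 0.953], [-0.001, 0.953, -0.304], [-1.0, -0.001, 0.001]]
wrist_force: [-0.3, 0.2, -2.1]
gripper_width: 0.633
```

```bash
python3 look.py w6
python3 - <<'E'
from h import *
b=[.5025,.2471,-.3097]
plan(tf(b,[(.038,0,.104)])[0],-17.74)
im=r.capture("side")[:,:,::-1];cv2.imwrite("pics/side6.png",cv2.resize(im[200:330,170:290],None,fx=4.5,fy=4.5))
E
```

```text
t 10.18 tcp [0.5388 0.2358 0.1092] rv [-15.3    0.05   0.07] d [0. 0. 0.] F [-0.3  0.2 -2.1] w 55.1
t 10.23 tcp [0.5388 0.2358 0.1092] rv [0.04 0.06 0.07] d [ 0.0052 -0.0003 -0.    ] F [ 0.   0.6 -1.2] w 54.9
```

View pics/side6.png

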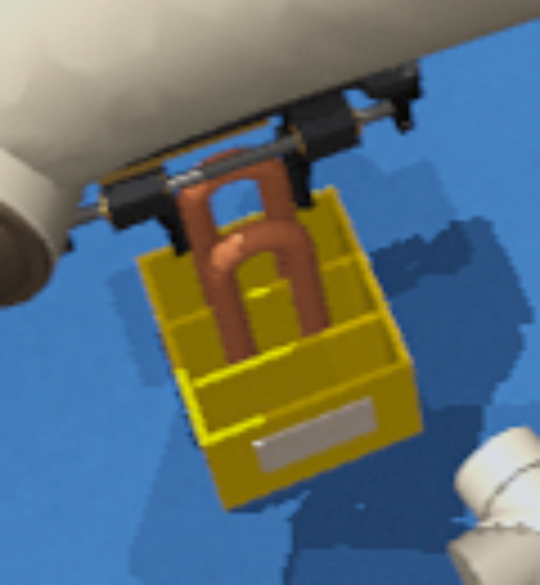

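View pics/w6.png

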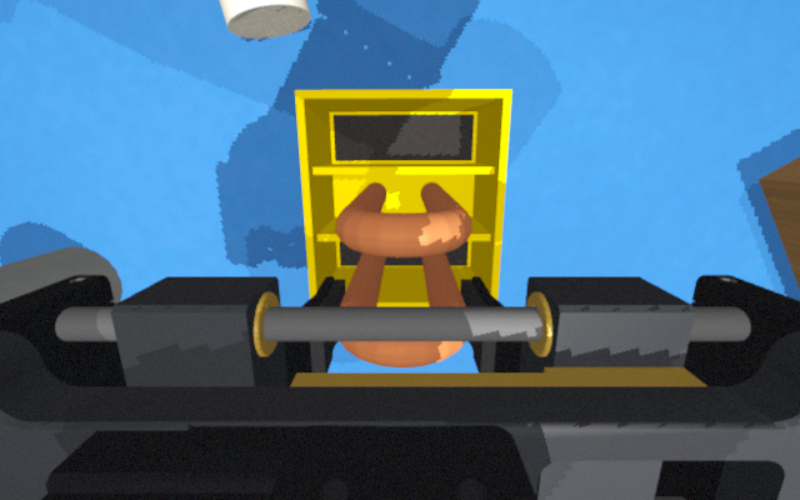

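Legs are inside the far slot, clear of both walls. Feeling down the last millimetres.

Emit:
move_arm:
  increments: [0, 0, 0, 0.0005, 0, 0, 0.05, 0, 0, 0, 0.001, 0, 0, 0.05, 0, 0, 0, 0.0015, 0, 0, 0.05, 0, 0, 0, 0.002, 0, 0, 0.05, 0, 0, 0, 0.0025, 0, 0, 0.05, 0, 0, 0, 0.003, 0, 0, 0.05, 0, 0, 0, 0.003, 0, 0, 0.05]

```text
time_s: 10.87
tcp_pos: [0.5387, 0.2357, 0.1059]
ee_rot: [[0.0, 0.304, 0.953], [-0.002, 0.953, -0.304], [-1.0, -0.002, 0.001]]
wrist_force: [0.2, 0.8, -1.2]
gripper_width: 0.636
```

Emit:
move_arm:
  increments: [0, 0, 0, 0.0005, 0, 0, 0.05, 0, 0, 0, 0.001, 0, 0, 0.05, 0, 0, 0, 0.001, 0, 0, 0.05]

```text
time_s: 11.12
tcp_pos: [0.5387, 0.2357, 0.1049]
ee_rot: [[0.0, 0.304, 0.953], [-0.002, 0.953, -0.304], [-1.0, -0.002, 0.001]]
wrist_force: [0.2, -0.3, -0.9]
gripper_width: 0.633
```

Emit:
move_arm:
  increments: [0, 0, 0, 0.0004, 0, 0, 0.05, 0, 0, 0, 0.0008, 0, 0, 0.05, 0, 0, 0, 0.0008, 0, 0, 0.05]

```text
time_s: 11.37
tcp_pos: [0.5388, 0.2358, 0.1042]
ee_rot: [[0.0, 0.304, 0.953], [-0.002, 0.953, -0.304], [-1.0, -0.002, 0.001]]
wrist_force: [0.6, 0.0, -2.0]
gripper_width: 0.636
```

```bash
python3 -c "
from h import *
for i in range(3):
  r.capture('top'); s=r.sense(); print(s['wrist_force'].round(2),s['tcp_pos'].round(4))"
```

```text
[-0.24 -0.38 -1.27] [0.5388 0.2358 0.1042]
[-0.08 -0.17 -1.68] [0.5388 0.2358 0.1043]
[-0.08  0.19 -1.56] [0.5387 0.2358 0.1042]
```

Emit:
move_arm:
  increments: [0, 0, 0, 0.0004, 0, 0, 0.05, 0, 0, 0, 0.0008, 0, 0, 0.05, 0, 0, 0, 0.0008, 0, 0, 0.05]

```text
time_s: 11.77
tcp_pos: [0.5391, 0.2358, 0.1041]
ee_rot: [[0.001, 0.304, 0.953], [-0.002, 0.953, -0.304], [-1.0, -0.001, 0.001]]
wrist_force: [-0.1, -0.3, 2.1]
gripper_width: 0.63
```

```bash
python3 -c "
from h import *
for i in range(3):
  r.capture('top'); s=r.sense(); print(s['wrist_force'].round(2),s['tcp_pos'].round(4))"
```

```text
[-1.19 -0.27  3.19] [0.539  0.2358 0.1041]
[-0.45 -0.14  3.52] [0.539  0.2358 0.1041]
[-0.53 -1.19  3.13] [0.539  0.2358 0.1041]
```

Contact felt (about +5 N). Releasing.

Emit:
move_arm:
  increments: [0, 0, 0, 0, 0, 0, 0.056, 0, 0, 0, 0, 0, 0, 0.06, 0, 0, 0, 0, 0, 0, 0.066, 0, 0, 0, 0, 0, 0, 0.075, 0, 0, 0, 0, 0, 0, 0.082, 0, 0, 0, 0, 0, 0, 0.085, 0, 0, 0, 0, 0, 0, 0.085]

```text
time_s: 12.5
tcp_pos: [0.5387, 0.2358, 0.1032]
ee_rot: [[0.0, 0.304, 0.953], [-0.002, 0.953, -0.304], [-1.0, -0.002, 0.001]]
wrist_force: [-0.1, 0.7, -0.4]
gripper_width: 0.939
```

```bash
python3 look.py w7
```

```text
t 12.5 tcp [0.5387 0.2358 0.1032] rv [-15.3    0.02   0.1 ] d [0. 0. 0.] F [-0.1  0.7 -0.4] w 81.7
```

View pics/w7.png

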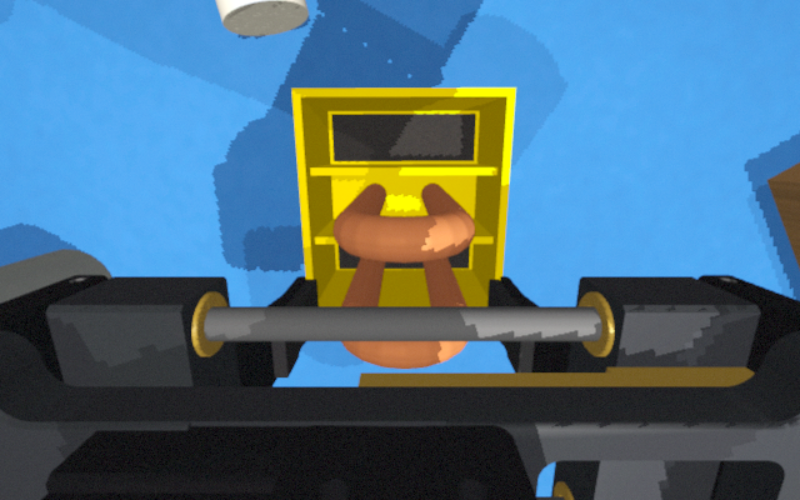

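Emit:
move_arm:
  increments: [0, 0, 0, -0.005, 0, 0, 0.087, 0, 0, 0, -0.02, 0, 0, 0.087, 0, 0, 0, -0.045, 0, 0, 0.087, 0, 0, 0, -0.075, 0, 0, 0.087, 0, 0, 0, -0.108, 0, 0, 0.087, 0, 0, 0, -0.14, 0, 0, 0.087, 0, 0, 0, -0.17, 0, 0, 0.087, 0, 0, 0, -0.2, 0, 0, 0.087, 0, 0, 0, -0.225, 0, 0, 0.087, 0, 0, 0, -0.238, 0, 0, 0.087, 0, 0, 0, -0.24, 0, 0, 0.087]

```text
time_s: 13.47
tcp_pos: [0.5397, 0.2366, 0.3477]
ee_rot: [[0.007, 0.304, 0.953], [0.002, 0.953, -0.304], [-1.0, 0.004, 0.006]]
wrist_force: [0.1, 0.8, -0.6]
gripper_width: 1.001
```

```bash
python3 look.py w8
python3 - <<'E'
from h import *
p=[.5698,-.2465,-.0422]
plan(tf(p,[(-.0085,0,.34)])[0],-2.42)
for n in("side","top"):
    im=r.capture(n)[:,:,::-1];cv2.imwrite(f"pics/{n}8.png",cv2.resize(im[200:330,170:290],None,fx=4.5,fy=4.5) if n=="side" else cv2.resize(im,None,fx=1.25,fy=1.25))
E
```

```text
t 13.47 tcp [0.5397 0.2366 0.3477] rv [-15.29   0.36  -0.19] d [0. 0. 0.] F [ 0.1  0.8 -0.6] w 87.1
t 13.52 tcp [0.5391 0.2364 0.3457] rv [-15.28   0.2   -0.09] d [ 0.0053 -0.453   0.1679] F [ 0.1 -0.   0.3] w 87.1
```

View pics/w8.png

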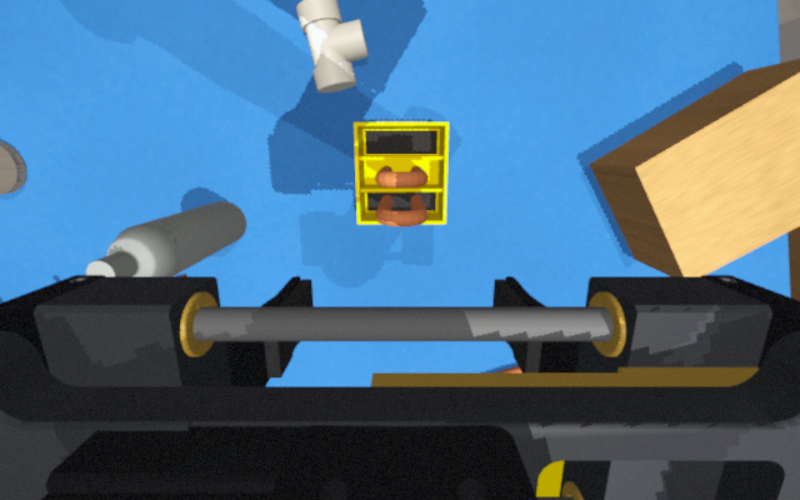

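View pics/side8.png

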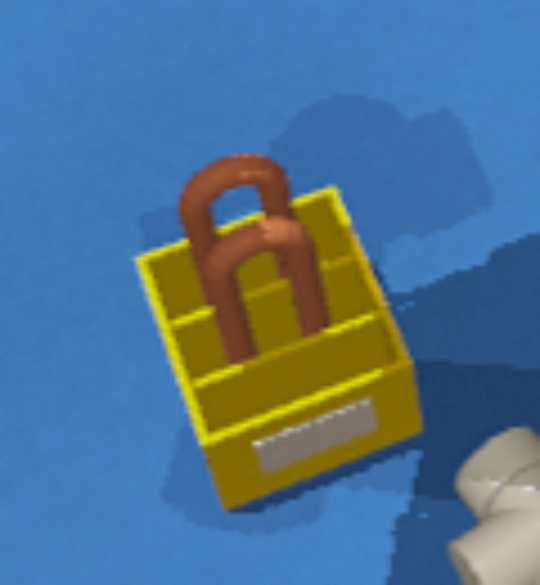

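First long bend stands upright in the far slot. Moving to the middle hook.

Emit:
move_arm:
  increments: [0, 0, 0, 0, -0.02, 0.007, 0.087, -1, 0, 0, 0, -0.055, 0.02, 0.087, -3, 0, 0, 0, -0.092, 0.034, 0.087, -5, 0, 0, 0, -0.13, 0.048, 0.087, -6, 0, 0, 0, -0.168, 0.062, 0.087, -8, 0, 0, 0, -0.206, 0.076, 0.087, -9, 0, 0, 0, -0.244, 0.09, 0.087, -10, 0, 0, 0, -0.282, 0.104, 0.087, -12, 0, 0, 0, -0.32, 0.118, 0.087, -13, 0, 0, 0, -0.358, 0.132, 0.087, -14, 0, 0, 0, -0.39, 0.145, 0.087, -15, 0, 0, 0, -0.42, 0.156, 0.087]

```text
time_s: 14.62
tcp_pos: [0.5587, -0.2135, 0.342]
ee_rot: [[-0.004, 0.047, 0.999], [-0.001, 0.999, -0.047], [-1.0, -0.001, -0.004]]
wrist_force: [-0.2, 1.2, 0.4]
gripper_width: 1.001
```

Run:
```python
from h import *
p=[.5698,-.2465,-.0422]
plan(tf(p,[(-.0085,0,.34)])[0],-2.42)
```

```text
t 14.62 tcp [ 0.5587 -0.2135  0.342 ] rv [-0.29 -0.2   0.06] d [ 0.002  -0.0325  0.0041] F [-0.2  1.2  0.4] w 87.1
```

Emit:
move_arm:
  increments: [0, 0, 0, 0, -0.016, 0.002, 0.087, -0.3, 0, 0, 0.001, -0.027, 0.003, 0.087, -0.3, -0.1, 0, 0.002, -0.0325, 0.004, 0.087, -0.3, -0.1, 0, 0.002, -0.0325, 0.004, 0.087, -0.3, -0.1, 0, 0.002, -0.0325, 0.004, 0.087, -0.3, -0.1, 0, 0.002, -0.0325, 0.004, 0.087]

```text
time_s: 15.12
tcp_pos: [0.5622, -0.2429, 0.3422]
ee_rot: [[0.002, 0.04, 0.999], [-0.002, 0.999, -0.04], [-1.0, -0.001, 0.002]]
wrist_force: [0.3, 0.5, -0.5]
gripper_width: 0.998
```

```bash
python3 look.py w9
python3 - <<'E'
from h import *
im=cv2.imread("w9_raw.png")
cv2.imwrite("pics/w9z.png",cv2.resize(im[120:250,240:420],None,fx=4,fy=4,interpolation=cv2.INTER_CUBIC))
p=[.5698,-.2465,-.0422]
q=lambda P:((wproj(tf(p,P))-[240,120])*4).round().tolist()
print("tip",q([(-.036,0,.251)]))
for x in(-.012,-.01,-.008,-.006,-.004):
    print(x,"crown",q([(x,0,.248)]),"legend",q([(x,-.02,.116),(x,.02,.116)]),"edges",q([(x,-.028,.228),(x,.028,.228)]))
E
```

```text
t 15.12 tcp [ 0.5622 -0.2429  0.3422] rv [0.09 0.11 0.08] d [0. 0. 0.] F [ 0.3  0.5 -0.5] w 86.8
tip [[313.0, 197.0]]
-0.012 crown [[313.0, 302.0]] legend [[258.0, 201.0], [379.0, 202.0]] edges [[197.0, 280.0], [432.0, 281.0]]
-0.01 crown [[313.0, 311.0]] legend [[258.0, 207.0], [379.0, 208.0]] edges [[197.0, 289.0], [432.0, 289.0]]
-0.008 crown [[313.0, 319.0]] legend [[258.0, 213.0], [379.0, 214.0]] edges [[197.0, 297.0], [431.0, 297.0]]
-0.006 crown [[313.0, 328.0]] legend [[259.0, 219.0], [379.0, 219.0]] edges [[198.0, 305.0], [431.0, 306.0]]
-0.004 crown [[313.0, 337.0]] legend [[259.0, 225.0], [378.0, 225.0]] edges [[198.0, 313.0], [431.0, 314.0]]
```

View pics/w9z.png

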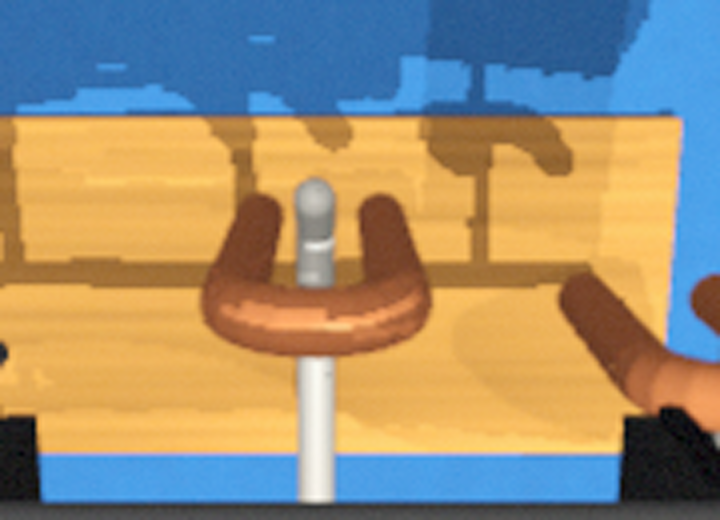

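Run:
```python
from h import *
p=[.5698,-.2465,-.0422]
plan(tf(p,[(-.0077,.0006,.212)])[0],-2.42)
```

```text
t 15.17 tcp [ 0.5622 -0.2429  0.3424] rv [0.12 0.13 0.09] d [ 0.1304 -0.0025 -0.0003] F [-0.2 -0.3  1.2] w 87.0
```

Emit:
move_arm:
  increments: [0, 0, 0, 0.01, -0.001, 0, 0.087, 0, 0, 0, 0.025, -0.002, 0, 0.087, 0, 0, 0, 0.04, -0.002, 0, 0.087, 0, 0, 0, 0.055, -0.0025, 0, 0.087, 0, 0, 0, 0.07, -0.0025, 0, 0.087, 0, 0, 0, 0.084, -0.0025, 0, 0.087, 0, 0, 0, 0.097, -0.0025, 0, 0.087, 0, 0, 0, 0.108, -0.0025, 0, 0.087, 0, 0, 0, 0.118, -0.0025, 0, 0.087, 0, 0, 0, 0.125, -0.0025, 0, 0.087, 0, 0, 0, 0.13, -0.0025, 0, 0.087, 0, 0, 0, 0.13, -0.0025, 0, 0.087]

```text
time_s: 16.17
tcp_pos: [0.5619, -0.2465, 0.2111]
ee_rot: [[0.0, 0.042, 0.999], [-0.001, 0.999, -0.042], [-1.0, -0.001, 0.0]]
wrist_force: [-0.4, 0.2, 0.1]
gripper_width: 1.001
```

```bash
python3 look.py w10
```

```text
t 16.17 tcp [ 0.5619 -0.2465  0.2111] rv [0.01 0.02 0.07] d [0. 0. 0.] F [-0.4  0.2  0.1] w 87.1
```

View pics/w10.png

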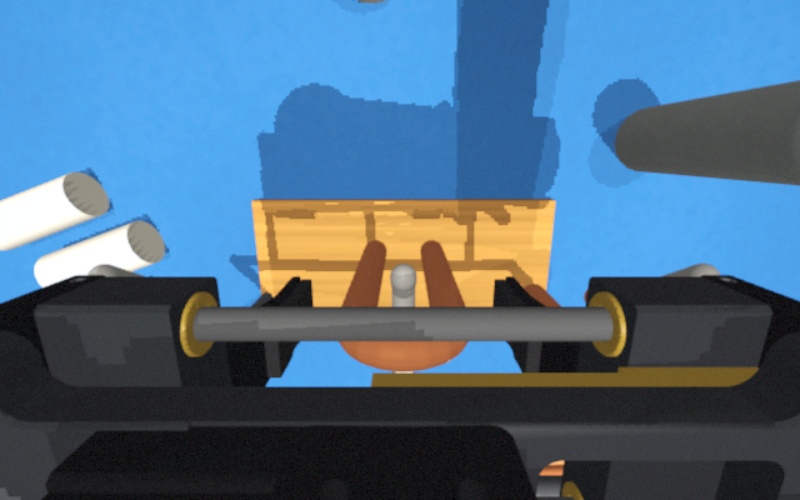

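The bend is centred (column ~403) between the fingers. Closing, then lifting.

Emit:
move_arm:
  increments: [0, 0, 0, 0, 0, 0, 0.075, 0, 0, 0, 0, 0, 0, 0.068, 0, 0, 0, 0, 0, 0, 0.063, 0, 0, 0, 0, 0, 0, 0.06, 0, 0, 0, 0, 0, 0, 0.058, 0, 0, 0, 0, 0, 0, 0.056, 0, 0, 0, 0, 0, 0, 0.054, 0, 0, 0, 0, 0, 0, 0.052, 0, 0, 0, 0, 0, 0, 0.05, 0, 0, 0, 0, 0, 0, 0.05, 0, 0, 0, 0, 0, 0, 0.05]

```text
time_s: 17.13
tcp_pos: [0.5623, -0.2467, 0.2123]
ee_rot: [[0.002, 0.042, 0.999], [-0.002, 0.999, -0.042], [-1.0, -0.002, 0.002]]
wrist_force: [-0.2, 0.8, -0.8]
gripper_width: 0.631
```

Emit:
move_arm:
  increments: [0, 0, 0, -0.002, 0, 0, 0.05, 0, 0, 0, -0.005, 0, 0, 0.05, 0, 0, 0, -0.009, 0, 0, 0.05, 0, 0, 0, -0.014, 0, 0, 0.05, 0, 0, 0, -0.02, 0, 0, 0.05, 0, 0, 0, -0.025, 0, 0, 0.05, 0, 0, 0, -0.029, 0, 0, 0.05, 0, 0, 0, -0.032, 0, 0, 0.05, 0, 0, 0, -0.034, 0, 0, 0.05, 0, 0, 0, -0.034, 0, 0, 0.05]

```text
time_s: 17.97
tcp_pos: [0.5624, -0.2467, 0.2469]
ee_rot: [[0.003, 0.042, 0.999], [-0.002, 0.999, -0.042], [-1.0, -0.002, 0.003]]
wrist_force: [-0.2, -0.7, -1.7]
gripper_width: 0.632
```

```bash
python3 look.py w11
```

```text
t 17.97 tcp [ 0.5624 -0.2467  0.2469] rv [0.01 0.18 0.11] d [0. 0. 0.] F [-0.2 -0.7 -1.7] w 55.0
```

View pics/w11.png

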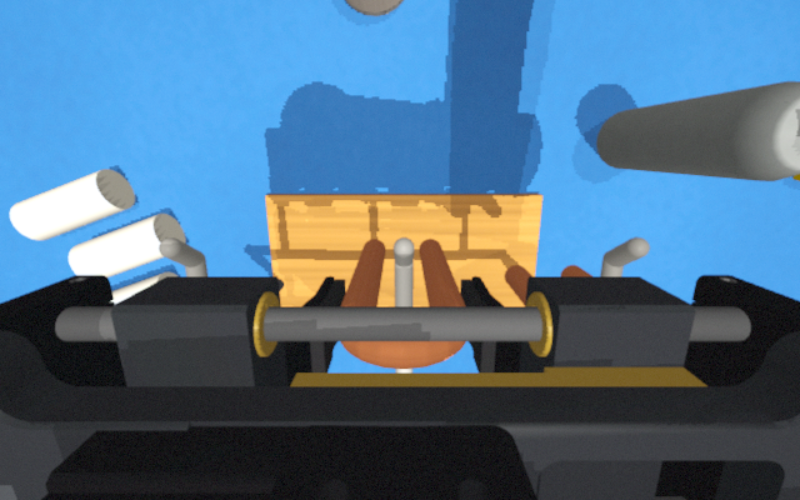

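Emit:
move_arm:
  increments: [0, 0, 0, 0, 0, -0.003, 0.05, 0, 0, 0, 0, 0, -0.008, 0.05, 0, 0, 0, 0, 0, -0.015, 0.05, 0, 0, 0, 0, 0, -0.023, 0.05, 0, 0, 0, 0, 0, -0.033, 0.05, 0, 0, 0, 0, 0, -0.043, 0.05, 0, 0, 0, 0, 0, -0.053, 0.05, 0, 0, 0, 0, 0, -0.062, 0.05, 0, 0, 0, 0, 0, -0.069, 0.05, 0, 0, 0, 0, 0, -0.074, 0.05, 0, 0, 0, 0, 0, -0.076, 0.05, 0, 0, 0, 0, 0, -0.076, 0.05]

```text
time_s: 19.02
tcp_pos: [0.4859, -0.2435, 0.2464]
ee_rot: [[0.002, 0.042, 0.999], [-0.002, 0.999, -0.042], [-1.0, -0.002, 0.003]]
wrist_force: [1.0, -0.7, -1.4]
gripper_width: 0.635
```

Emit:
move_arm:
  increments: [0, 0, 0, -0.005, 0, 0, 0.05, 0, 0, 0, -0.015, 0, 0, 0.05, 0, 0, 0, -0.03, 0, 0, 0.05, 0, 0, 0, -0.048, 0, 0, 0.05, 0, 0, 0, -0.066, 0, 0, 0.05, 0, 0, 0, -0.084, 0, 0, 0.05, 0, 0, 0, -0.1, 0.003, 0, 0.05, 0, 0, 0, -0.112, 0.01, 0, 0.05, 0, 0, 0, -0.12, 0.022, 0, 0.05, 0, 0, 0, -0.124, 0.04, 0, 0.05, 1, 0, 0, -0.125, 0.062, 0, 0.05, 2, 0, 0, -0.125, 0.088, 0, 0.05]

```text
time_s: 20.02
tcp_pos: [0.4899, -0.1545, 0.3717]
ee_rot: [[0.003, 0.079, 0.997], [-0.002, 0.997, -0.079], [-1.0, -0.002, 0.003]]
wrist_force: [-0.1, -0.3, -2.7]
gripper_width: 0.636
```

```bash
python3 -c "
from h import *
b=[.5025,.2471,-.3097]
plan(tf(b,[(-.038,0,.37)])[0],-17.74)"
```

```text
t 20.02 tcp [ 0.4899 -0.1545  0.3717] rv [13.23  0.2   0.07] d [ 0.0009  0.4101 -0.056 ] F [-0.1 -0.3 -2.7] w 55.3
```

Emit:
move_arm:
  increments: [1, 0, 0, 0, 0.028, -0.002, 0.05, 2, 0, 0, 0, 0.06, -0.006, 0.05, 3, 0, 0, 0, 0.096, -0.011, 0.05, 4.5, 0, 0, 0, 0.134, -0.017, 0.05, 6, 0, 0, 0, 0.172, -0.023, 0.05, 7.5, 0, 0, 0, 0.21, -0.029, 0.05, 9, 0, 0, 0, 0.248, -0.035, 0.05, 10, 0, 0, 0, 0.286, -0.04, 0.05, 11, 0, 0, 0, 0.322, -0.046, 0.05, 12, 0, 0, 0, 0.355, -0.05, 0.05, 13, 0, 0, 0, 0.383, -0.053, 0.05, 13.2, 0, 0, 0, 0.402, -0.055, 0.05]

```text
time_s: 21.02
tcp_pos: [0.4649, 0.2529, 0.3702]
ee_rot: [[0.002, 0.3, 0.954], [-0.001, 0.954, -0.3], [-1.0, -0.001, 0.002]]
wrist_force: [-0.5, 0.0, -2.5]
gripper_width: 0.632
```

Emit:
move_arm:
  increments: [0, 0, 0, 0, 0.005, 0, 0.05, 0, 0, 0, 0, 0.007, 0, 0.05, 0, 0, 0, 0, 0.007, 0, 0.05, 0, 0, 0, 0, 0.007, 0, 0.05]

```text
time_s: 21.35
tcp_pos: [0.4677, 0.2556, 0.3704]
ee_rot: [[0.002, 0.303, 0.953], [-0.002, 0.953, -0.303], [-1.0, -0.001, 0.003]]
wrist_force: [-0.9, 0.3, -1.9]
gripper_width: 0.631
```

```bash
python3 look.py w12
python3 - <<'E'
from h import *
b=[.5025,.2471,-.3097]
plan(tf(b,[(-.038,0,.37)])[0],-17.74)
print((wproj(tf(b,[(sx*.059,sy*.054,.07) for sx,sy in((1,1),(1,-1),(-1,-1),(-1,1))]))*1.25).round())
E
```

```text
t 21.35 tcp [0.4677 0.2556 0.3704] rv [-15.23   0.14   0.09] d [0. 0. 0.] F [-0.9  0.3 -1.9] w 54.9
t 21.4 tcp [0.4678 0.2554 0.3705] rv [0.09 0.15 0.06] d [ 0.0005  0.0026 -0.0024] F [ 0.8  0.7 -2.3] w 55.3
[[445. 277.]
 [364. 277.]
 [362. 188.]
 [448. 188.]]
```

View pics/w12.png

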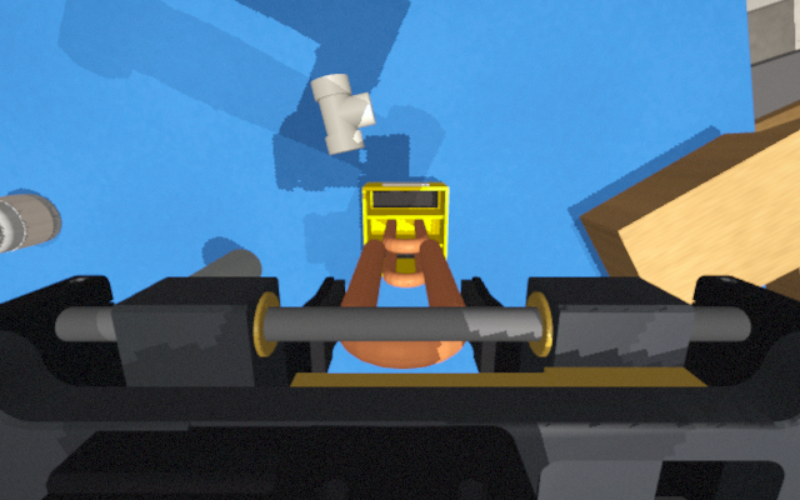

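Run:
```python
from h import *
im=cv2.imread("w12_raw.png");cv2.imwrite("pics/w12z.png",cv2.resize(im[135:235,270:380],None,fx=6,fy=6,interpolation=cv2.INTER_CUBIC)[:600])
s=r.sense();T=lambda P:s["tcp_pos"]+s["ee_rot"]@np.array(P)
b=[.5025,.2471,-.3097]
q=lambda P:((wproj(P)-[270,135])*6).round().tolist()
print(q([T((.096,y,-.008)) for y in(-.02,.02)]))
print("edge -x",q(tf(b,[(-.059,y,.07) for y in(.054,-.054)])),"div",q(tf(b,[(-.019,y,.07) for y in(.054,-.054)])),"pad",q(tf(b,[(x,y,.008) for x in (-.053,-.023) for y in(.047,-.047)])))
```

```text
[[177.0, 337.0], [447.0, 338.0]]
edge -x [[531.0, 91.0], [115.0, 90.0]] div [[526.0, 243.0], [119.0, 242.0]] pad [[481.0, 90.0], [163.0, 89.0], [478.0, 191.0], [165.0, 190.0]]
```

View pics/w12z.png

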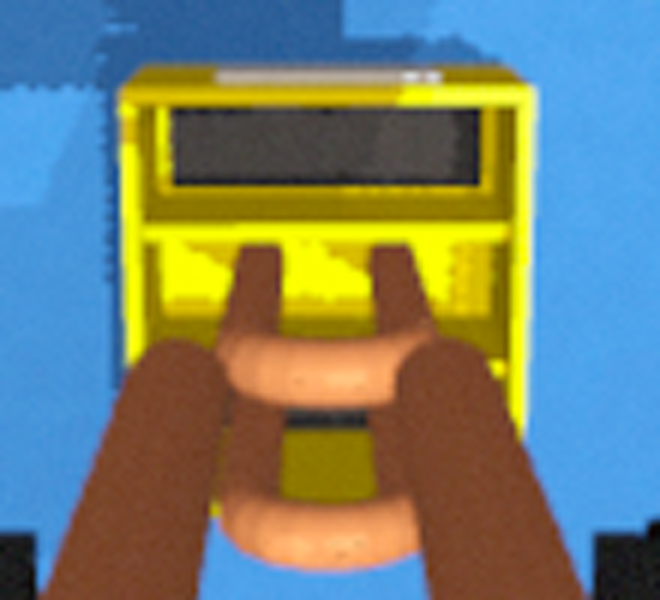

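Emit:
move_arm:
  increments: [0, 0, 0, 0.006, 0.001, -0.002, 0.05, 0, 0, 0, 0.02, 0.0025, -0.004, 0.05, 0, 0, 0, 0.038, 0.0025, -0.004, 0.05, 0, 0, 0, 0.058, 0.0025, -0.004, 0.05, 0, 0, 0, 0.08, 0.0025, -0.004, 0.05, 0, 0, 0, 0.102, 0.0025, -0.004, 0.05, 0, 0, 0, 0.124, 0.0025, -0.004, 0.05, 0, 0, 0, 0.145, 0.0025, -0.004, 0.05, 0, 0, 0, 0.163, 0.0025, -0.004, 0.05, 0, 0, 0, 0.176, 0.0025, -0.004, 0.05, 0, 0, 0, 0.184, 0.0025, -0.004, 0.05, 0, 0, 0, 0.187, 0.0025, -0.004, 0.05]

```text
time_s: 22.4
tcp_pos: [0.4646, 0.2586, 0.1818]
ee_rot: [[0.0, 0.303, 0.953], [-0.003, 0.953, -0.303], [-1.0, -0.003, 0.001]]
wrist_force: [0.8, -0.4, -1.4]
gripper_width: 0.639
```

```bash
python3 look.py w13
python3 - <<'E'
from h import *
b=[.5025,.2471,-.3097]
plan(tf(b,[(-.0395,0,.104)])[0],-17.74)
im=r.capture("side")[:,:,::-1];cv2.imwrite("pics/side13.png",cv2.resize(im[190:330,170:290],None,fx=4,fy=4))
E
```

```text
t 22.4 tcp [0.4646 0.2586 0.1818] rv [-15.25   0.04   0.19] d [0. 0. 0.] F [ 0.8 -0.4 -1.4] w 55.6
t 22.45 tcp [0.4648 0.2588 0.1822] rv [0.1  0.09 0.15] d [ 0.0782  0.0005 -0.0001] F [-0.5 -0.1 -1.1] w 55.4
```

View pics/w13.png

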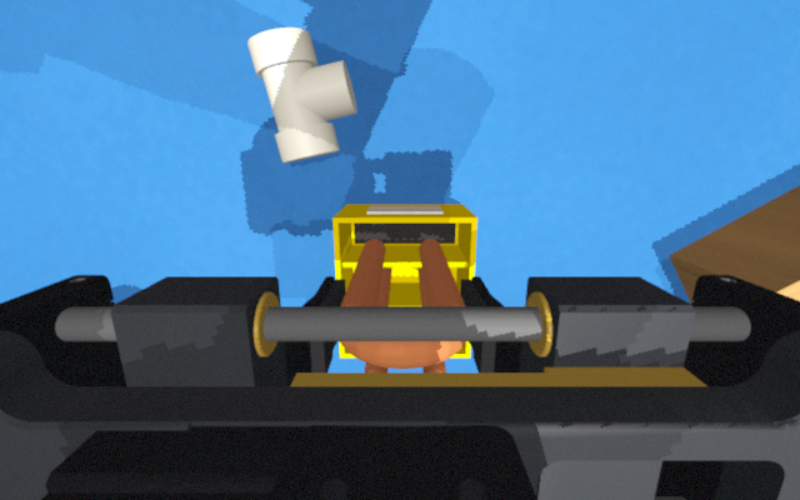

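View pics/side13.png

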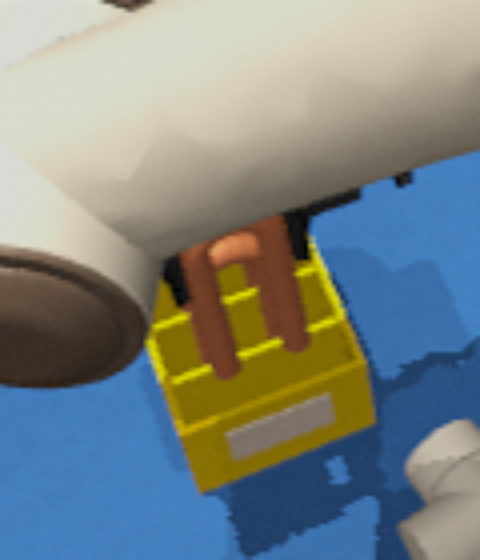

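Emit:
move_arm:
  increments: [0, 0, 0, 0.004, 0, 0, 0.05, 0, 0, 0, 0.012, 0, 0, 0.05, 0, 0, 0, 0.022, 0, 0, 0.05, 0, 0, 0, 0.033, 0, 0, 0.05, 0, 0, 0, 0.044, 0, 0, 0.05, 0, 0, 0, 0.053, 0, 0, 0.05, 0, 0, 0, 0.06, 0, 0, 0.05, 0, 0, 0, 0.065, 0, 0, 0.05, 0, 0, 0, 0.069, 0, 0, 0.05, 0, 0, 0, 0.071, 0, 0, 0.05, 0, 0, 0, 0.072, 0, 0, 0.05, 0, 0, 0, 0.072, 0, 0, 0.05]

```text
time_s: 23.5
tcp_pos: [0.4654, 0.2596, 0.1113]
ee_rot: [[0.002, 0.302, 0.953], [-0.002, 0.953, -0.302], [-1.0, -0.001, 0.003]]
wrist_force: [0.9, -0.6, -1.7]
gripper_width: 0.636
```

```bash
python3 look.py w14
python3 - <<'E'
from h import *
im=r.capture("side")[:,:,::-1];cv2.imwrite("pics/side14.png",cv2.resize(im[190:330,170:290],None,fx=4,fy=4))
E
```

```text
t 23.5 tcp [0.4654 0.2596 0.1113] rv [-15.19   0.15   0.06] d [0. 0. 0.] F [ 0.9 -0.6 -1.7] w 55.3
```

View pics/w14.png

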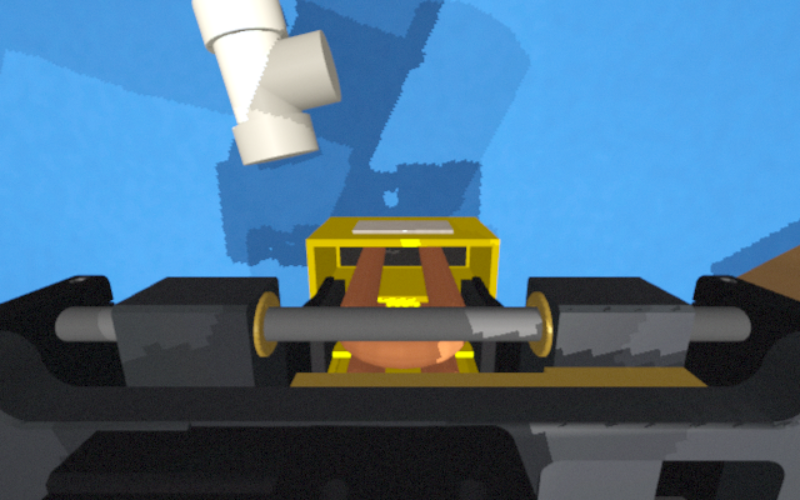

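View pics/side14.png

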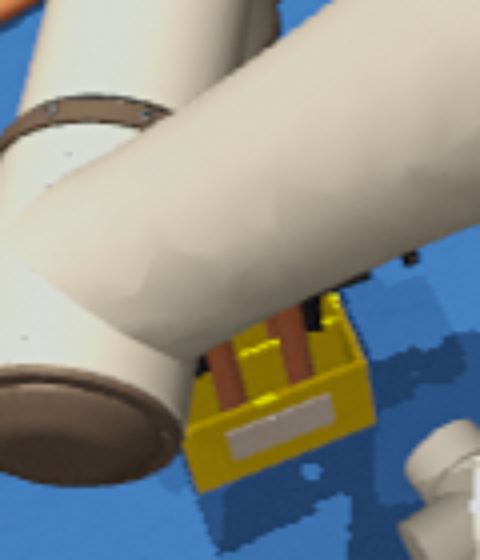

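Emit:
move_arm:
  increments: [0, 0, 0, 0.0007, 0, 0, 0.05, 0, 0, 0, 0.0014, 0, 0, 0.05, 0, 0, 0, 0.0021, 0, 0, 0.05, 0, 0, 0, 0.0028, 0, 0, 0.05, 0, 0, 0, 0.0035, 0, 0, 0.05, 0, 0, 0, 0.004, 0, 0, 0.05, 0, 0, 0, 0.0045, 0, 0, 0.05, 0, 0, 0, 0.005, 0, 0, 0.05, 0, 0, 0, 0.005, 0, 0, 0.05, 0, 0, 0, 0.005, 0, 0, 0.05]

```text
time_s: 24.43
tcp_pos: [0.4653, 0.2595, 0.1061]
ee_rot: [[0.002, 0.302, 0.953], [-0.002, 0.953, -0.302], [-1.0, -0.001, 0.002]]
wrist_force: [-0.2, -1.2, -1.3]
gripper_width: 0.632
```

Emit:
move_arm:
  increments: [0, 0, 0, 0.0004, 0, 0, 0.05, 0, 0, 0, 0.0008, 0, 0, 0.05, 0, 0, 0, 0.0008, 0, 0, 0.05]

```text
time_s: 24.68
tcp_pos: [0.4652, 0.2594, 0.1053]
ee_rot: [[0.002, 0.302, 0.953], [-0.002, 0.953, -0.302], [-1.0, -0.001, 0.002]]
wrist_force: [1.0, 0.3, -1.8]
gripper_width: 0.633
```

```bash
python3 -c "
from h import *
for i in range(3):
  r.capture('top'); s=r.sense(); print(s['wrist_force'].round(2),s['tcp_pos'].round(4))"
```

```text
[-0.06  0.47 -2.14] [0.4653 0.2594 0.1053]
[-0.17  0.26 -1.99] [0.4653 0.2595 0.1054]
[ 0.28 -0.14 -1.59] [0.4653 0.2595 0.1054]
```

Emit:
move_arm:
  increments: [0, 0, 0, 0.0004, 0, 0, 0.05, 0, 0, 0, 0.0008, 0, 0, 0.05, 0, 0, 0, 0.0008, 0, 0, 0.05, 0, 0, 0, 0.0008, 0, 0, 0.05]

```text
time_s: 25.17
tcp_pos: [0.4653, 0.2594, 0.1045]
ee_rot: [[0.002, 0.302, 0.953], [-0.002, 0.953, -0.302], [-1.0, -0.001, 0.002]]
wrist_force: [0.1, -0.0, -1.2]
gripper_width: 0.631
```

Emit:
move_arm:
  increments: [0, 0, 0, 0.0004, 0, 0, 0.05, 0, 0, 0, 0.0007, 0, 0, 0.05, 0, 0, 0, 0.0007, 0, 0, 0.05]

```text
time_s: 25.42
tcp_pos: [0.4655, 0.2594, 0.1044]
ee_rot: [[0.003, 0.302, 0.953], [-0.002, 0.953, -0.302], [-1.0, -0.001, 0.003]]
wrist_force: [-1.3, -0.9, 1.5]
gripper_width: 0.635
```

Contact felt; releasing.

Emit:
move_arm:
  increments: [0, 0, 0, 0, 0, 0, 0.056, 0, 0, 0, 0, 0, 0, 0.06, 0, 0, 0, 0, 0, 0, 0.066, 0, 0, 0, 0, 0, 0, 0.075, 0, 0, 0, 0, 0, 0, 0.082, 0, 0, 0, 0, 0, 0, 0.087, 0, 0, 0, 0, 0, 0, 0.087]

```text
time_s: 26.0
tcp_pos: [0.4653, 0.2595, 0.1038]
ee_rot: [[0.002, 0.302, 0.953], [-0.002, 0.953, -0.302], [-1.0, -0.001, 0.002]]
wrist_force: [0.7, -0.2, -0.7]
gripper_width: 0.956
```

```bash
python3 look.py w15
```

```text
t 26.0 tcp [0.4653 0.2595 0.1038] rv [-15.19   0.13   0.08] d [0. 0. 0.] F [ 0.7 -0.2 -0.7] w 83.1
```

View pics/w15.png

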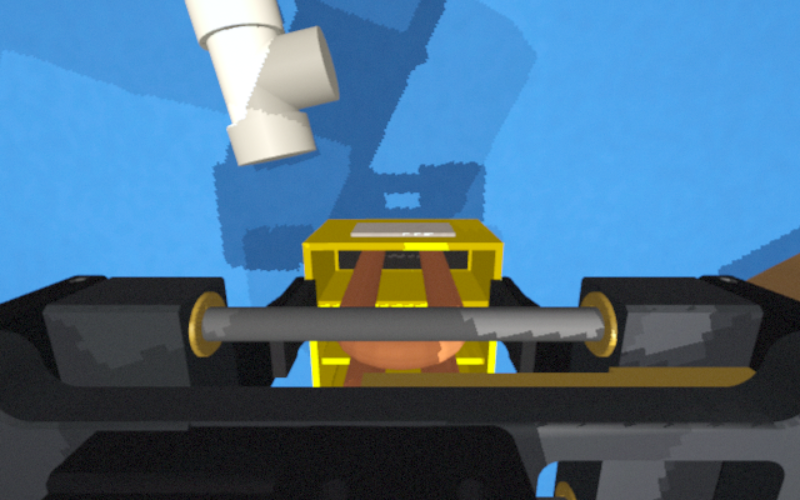

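Emit:
move_arm:
  increments: [0, 0, 0, -0.005, 0, 0, 0.087, 0, 0, 0, -0.02, 0, 0, 0.087, 0, 0, 0, -0.045, 0, 0, 0.087, 0, 0, 0, -0.075, 0, 0, 0.087, 0, 0, 0, -0.108, 0, 0, 0.087, 0, 0, 0, -0.14, 0, 0, 0.087, 0, 0, 0, -0.17, 0, 0, 0.087, 0, 0, 0, -0.2, -0.01, 0, 0.087, 0, 0, 0, -0.225, -0.04, 0, 0.087, 0, 0, 0, -0.238, -0.075, 0, 0.087, 0, 0, 0, -0.24, -0.11, 0, 0.087, 0, 0, 0, -0.24, -0.15, 0, 0.087]

```text
time_s: 27.05
tcp_pos: [0.4192, 0.1162, 0.3457]
ee_rot: [[0.005, 0.301, 0.954], [0.0, 0.954, -0.301], [-1.0, 0.002, 0.005]]
wrist_force: [0.7, -1.4, -0.1]
gripper_width: 0.997
```

Emit:
move_arm:
  increments: [0, 0, 0, 0, -0.03, 0, 0.087, 0, 0, 0, 0, -0.06, 0, 0.087, 0, 0, 0, 0, -0.09, 0, 0.087, 0, 0, 0, 0, -0.11, 0, 0.087, 0, 0, 0, 0, -0.12, 0, 0.087, 0, 0, 0, 0, -0.12, 0, 0.087, 0, 0, 0, 0, -0.12, 0, 0.087]

```text
time_s: 27.63
tcp_pos: [0.3833, 0.0025, 0.3445]
ee_rot: [[0.003, 0.303, 0.953], [-0.001, 0.953, -0.303], [-1.0, -0.0, 0.003]]
wrist_force: [0.6, -0.0, -0.3]
gripper_width: 0.993
```

Run:
```python
from h import *
print(r.sense()["time_s"],r.sense()["tcp_pos"],r.sense()["wrist_force"])
s=r.capture("side")[:,:,::-1];t=r.capture("top")[:,:,::-1]
cv2.imwrite("pics/s16.png",cv2.resize(s,None,fx=1.25,fy=1.25));cv2.imwrite("pics/s16z.png",cv2.resize(s[200:330,170:290],None,fx=4.5,fy=4.5))
cv2.imwrite("pics/t16.png",cv2.resize(t,None,fx=1.25,fy=1.25));cv2.imwrite("pics/t16z.png",cv2.resize(t[150:215,195:275],None,fx=8,fy=8))
```

```text
27.6333 [0.38328822 0.00254187 0.34447164] [ 0.60931344 -0.04245451 -0.30893457]
```

View pics/s16.png

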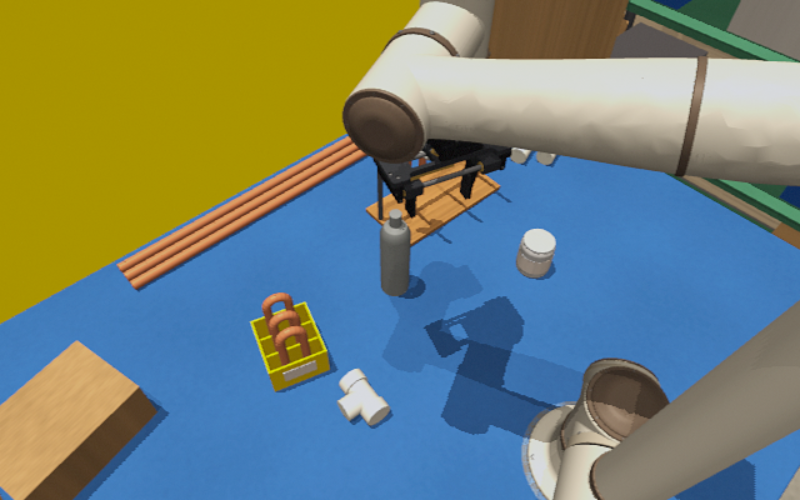

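View pics/s16z.png

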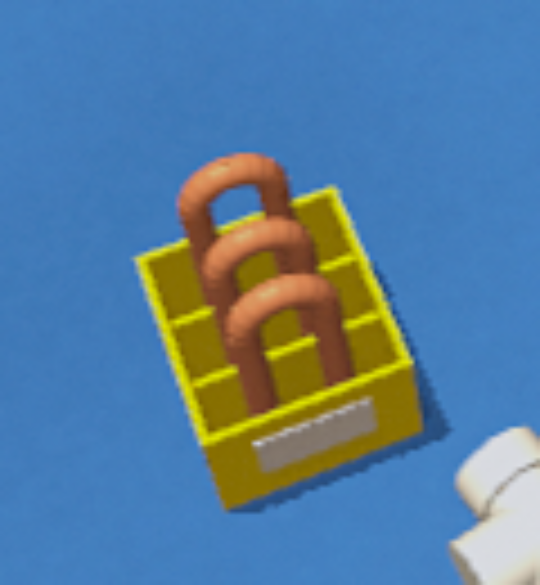

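View pics/t16.png

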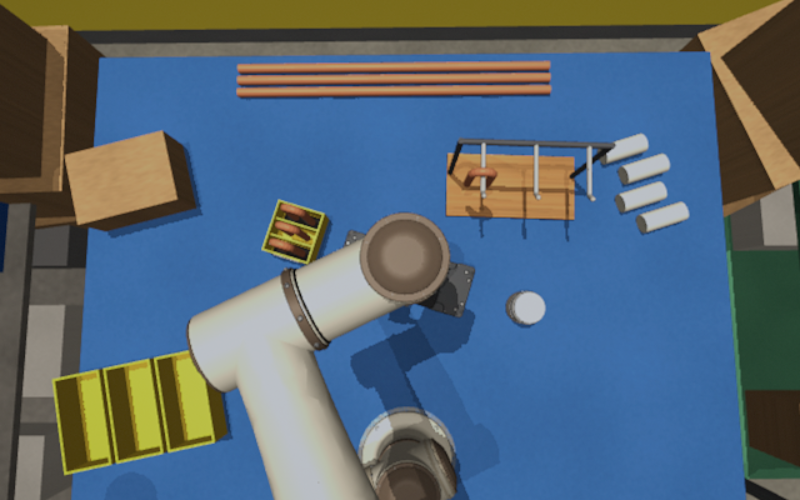

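View pics/t16z.png

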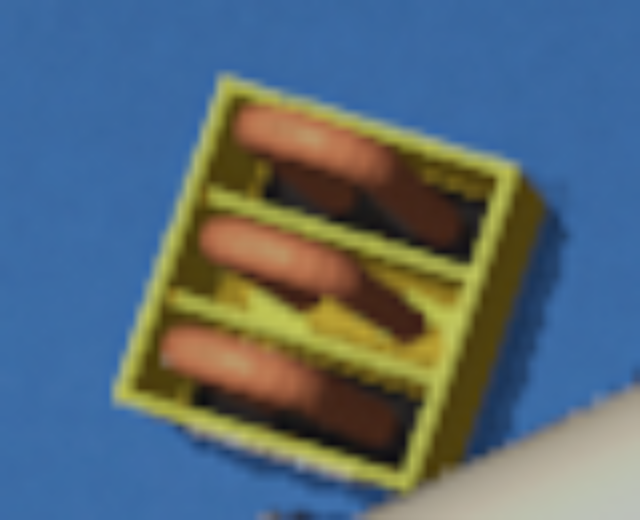

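All three bends stand parallel and upright, and the cylinder, tin, tee and short bend are at their starting pixels. Handing in.

```bash
python3 -c "
from station import r
print(r.finish_job(), r.sense()['time_s'])"
```

```text
the job is handed in; nothing more can be done
the job is handed in; nothing more can be done
```

Both long bends now stand legs down on the pads, one in each of the bin's two empty slots (the two outer ones). I lifted each off its hook by gripping it across the legs. I then lowered each one until the wrist felt a few newtons of contact, and let go. The job was handed in at about 28 s; it gave no verdict.

- **Bends in the bin:** the last side and top pictures show all three bends standing parallel and upright, each in its own slot. I judged this by eye and did not measure final positions or lean.
- **Other things:** the short bend still hangs on its hook, and the cylinder, tin and tee show no visible shift from the start. This was also judged by eye.
- **Forces:** the wrist readings stayed under about 4 N, including at set-down. The fingers' grip could not be measured; it is fixed at half the maximum, about 30 N. The arm was clear of everything at the end.
- **Disagreement:** above the second slot, the close-up put the slot 1–3 mm from where I had worked it out. I shifted the target 1.5 mm before lowering, and nothing caught on the way down.

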